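Feed the core slices into the sample mill

TASK

Turn the bar knob on the sample mill until it clicks over and the shutter stands fully open, and leave it open. Then hold the chute by its handle and tip it over the mill's throat so that all four stone slices slide down into the mill, without touching the slices with the fingers. Set the empty chute down level on the bench, and do not disturb the dish, slide box or pen.

Things in the scene. Friction and masses are not known exactly. Their poses are not given: they have to be found in the camera images.
- mill: Sample mill fixed to the bench: beige box with a grey deck, 140 x 200 mm (its x, y), deck top 92 mm above the bench, turned up to 0.35 rad. Origin: centre of its underside; x points away from the robot at yaw 0, z up. The deck has one round feed throat, 66 mm across, 40 mm from the middle towards +y, over an empty chamber with its floor 5 mm above the bench.
- throat (a point): Centre of the throat's mouth, at the height of the deck's top. Frame as the mill's.
- shutter (a joint): Angle of the flat shutter over the throat: 0 shut (start), 1.2 rad fully open at its stop. It swings level, counter-clockwise from above, about an upright axis 80 mm from the throat towards the mill's -y, turned by the bar knob. A spring detent resists (0.2 N m from the start, most near 0.2 rad); past 0.6 rad it clicks over and drives the shutter to the open stop; let go earlier, it springs shut.
- knob_grip (a point): Middle of the black bar knob on the shutter's axis, 124 mm above the bench. Bar 14 mm thick, 60 mm long, 36 mm tall, its length along this point's y (towards the throat when shut); turns with the shutter. Hub under it, 42 mm across, top 20 mm below this point. The shutter is an aluminium disc 80 mm across, 6 mm thick, on an arm; open, it lies on the mill's -x side.
- chute: Loose aluminium hand chute: straight open channel 190 mm long, 44 wide, 30 tall, inside 36 mm wide, floor and walls 4 mm thick, 0.24 kg (0.7 to 1.4 times). Lies level on the bench. Origin: centre of its underside; x runs along it: open spout at the -x end (towards the robot, give or take 0.4 rad), a wall at the +x end; z up. The bridge handle stands over it.
- chute_grip (a point): Middle of the chute's handle: a black bar across the channel, 52 mm long (chute's y), 14 mm thick (x), 48 to 82 mm above the underside, on steel legs; this point is 10 mm from the chute's origin towards +x and 66 mm above the underside, near the centre of mass. The slices pass below the bar. Frame as the chute's.
- chute_spout (a point): Middle of the inner floor's edge at the open spout end: 95 mm from the chute's origin towards -x, 4 mm above the underside. Frame as the chute's.
- dish: Low glass dish, 92 mm across, 16 mm tall, lying at the right. Bystander. Origin: centre of its underside.
- slide_box: Wooden slide box 75 x 100 x 32 mm, beyond the work. Bystander. Origin: centre of its underside.
- pen: White pen 140 mm long, 10 mm thick, lying at the left. Bystander. Origin: under its middle.
- core_1: Grey stone drill-core slice, a disc 26 mm across, 14 mm thick, 20 g, lying flat in the chute, nearest the end wall. Origin: centre of its underside as it starts. It slides on the chute's floor once that slopes more than about 0.29 to 0.48 rad (friction is not known in advance).
- core_2: Grey stone drill-core slice, a disc 26 mm across, 14 mm thick, 20 g, lying flat in the chute. Origin: centre of its underside as it starts. It slides on the chute's floor once that slopes more than about 0.29 to 0.48 rad (friction is not known in advance).
- core_3: Grey stone drill-core slice, a disc 26 mm across, 14 mm thick, 20 g, lying flat in the chute. Origin: centre of its underside as it starts. It slides on the chute's floor once that slopes more than about 0.29 to 0.48 rad (friction is not known in advance).
- core_4: Grey stone drill-core slice, a disc 26 mm across, 14 mm thick, 20 g, lying flat in the chute, nearest the spout. Origin: centre of its underside as it starts. It slides on the chute's floor once that slopes more than about 0.29 to 0.48 rad (friction is not known in advance).

How it is judged:
By the outcome, as a careful person would: the job done as asked, in the order asked, and still so for the second after the job is handed in, with the robot touching nothing.
It also fails if it takes over 69 s, if anything falls off the work surface, if the arm or the gripper's body presses on something with over 40 N, if the wrist force passes 120 N, or if a joint passes its speed limit or range.

ROBOT

A 6-joint arm with a two-finger parallel gripper is mounted at the origin on the work surface. World frame = base frame: x ahead of the robot, y to its left, z up, the work surface at z = 0. Lengths are in mm, angles in rad, forces in N, time in s.
With the tool pointing down it reaches from about 275 to 1000 mm from the base axis. Payload 8.4 kg.
Tool frame: the origin (TCP) lies at the very end of the fingers, on their centre line; the grasp point (between the pads) lies 19 mm behind it; z points along the fingers, y is the direction in which the jaws open and shut (so a half turn about z gives the same grasp; the last joint's range is limited). The gripper opens to 85 mm and grips with 20 to 120 N. Pads are 22 mm wide; open, the fingers measure 114 mm over their backs; the gripper's body (76 mm by 85 mm) begins 54 mm behind the grasp point. The pads swing forward as they close: fully open they stand 13 mm farther back than shut.
Start: joints at [-1.271, 0.353, 1.633, -0, 1.155, -0.002], TCP at [185.773, -596.755, 231.281] pointing down, gripper open.
Joint ranges: [-2.63, 2.63], [-0.92, 2.1], [0.06, 2.66], [-1.3, 4.44], [0, 2.69], [-3.02, 3.02]. Speed limits (rad/s): [2.22, 2.22, 2.79, 3.14, 3.14, 3.14].

INTERFACE

Orientations are given as [roll, pitch, yaw] about the fixed x, y, z axes, in that order (R = Rz(yaw) Ry(pitch) Rx(roll)).
In Python, from rig import sense, grab_frame, sign_off, masks_of gives the robot as it stands. The module is installed in compiled form; this text tells all that it offers.
- The arm moves only by the shell command python3 -m inch 'ROWS' [FORCE]. ROWS is JSON, a list of rows, each an object of numbers: "gripper": the finger opening in m, from 0 to 0.0854; "tx", "ty", "tz": the shift along the tool's x, y, z in m; "spin": the turn about the tool's z in degrees. In form: [{"gripper": .., "tx": .., "ty": .., "tz": .., "spin": ..}, ...]. A call has exactly 8 rows; each row shifts and turns the commanded pose from where the row before left it, along the tool's axes as they then stand; what a row does not reach is not made up. A row lasts 1/10 s, in which the tool goes at most 50 mm and 8.59 degrees, less where a joint would pass 70% of its speed; a pose out of reach is approached as far as the arm can. A call is refused whole if a number of a shift passes 0.05 or a number of a turn 8.59, either way. A call with a gripper value outside its range is refused whole. The fingers move at their own pace and stop on an object; FORCE is the grip in N (left out, the last holds). Time passes only in rows, so rows that do not move let the fingers close, or fill a call up. It gives the time, the measured TCP pose, the force and the opening at its end, in the units of the state.
- sense(): the state, without advancing time (a new reading comes with each control period).
- grab_frame(name): name is "scene" or "side" or "wrist"; returns a dict with "pixels" (480x640x3 uint8, red, green, blue), "K" (3x3 intrinsics, pixels), "extrinsics" (4x4, takes a point from camera to world coordinates). Camera axes: x right, y down, z forward; pixel columns grow to the right and rows downward; lengths in mm; the calibration is good to about 2 mm. A picture is of the moment at which its call begins. There is no depth.
- sign_off(): hands the job in, once; it reports no verdict.
Trained networks look in the newest picture that a camera, given by its name, has taken for a name from the list of things; names that differ only in an ending like _2 or _b are one class to them, and where a whole thing is asked for, a point or a joint stands for the part that bears it (a point fixed in the world has none). Each returns a list of dicts, best first, with "conf" (0 to 1); they miss things now and then, are a little off and sometimes report something else, mostly with a low value. They report only what shows in the picture. A call takes as long as a camera call.
- masks_of(camera, target): "pixels" (480x640 bool, what is visible of it) and "centre" ([row, column] in pixels, amid what is visible of it).
The state is a dict: "clock": time; "qpos": joint angles; "qvel": joint speeds; "joint_efforts": joint torques, N m; "eef_pos": TCP position; "tcp_rot": TCP orientation; "contact_force": force on the tool from outside, world axes, zero at the start; "wrist_torque": the same for the moment, N m; "opening": opening from 0.0 (shut) to 1.0 (fully open).
Only numpy, scipy, OpenCV 4.12 (cv2) and the standard library are available. Lean on these libraries where they do the work, as an engineer would, in place of code of your own. Each camera call takes 0.05 s, during which the arm holds its last target.

## Working session

There is one attempt and no reset: what is moved stays moved. The work goes in short steps, Python scripts to look and compute and a shell command to move; the robot and the scene stay as the last step left them, time stands still between calls to the robot, and variables do not carry over. Pictures are saved under pics/ and viewed, and the job is handed in when it is done.

```bash
mkdir -p pics; cat > h.py <<'E'
import numpy as np, cv2
from rig import *
def shot(c,n):
    f=grab_frame(c); cv2.imwrite(f'pics/{n}.png',f['pixels'][:,:,::-1]); return f
def proj(f,p):
    T=np.linalg.inv(np.array(f['extrinsics'])); q=T[:3,:3]@np.array(p)+T[:3,3]; u=np.array(f['K'])@q; return u[:2]/u[2]
def ray(f,uv):
    T=np.array(f['extrinsics']); d=T[:3,:3]@(np.linalg.inv(np.array(f['K']))@np.array([uv[0],uv[1],1.])); return T[:3,3],d/np.linalg.norm(d)
def onz(f,uv,z):
    o,d=ray(f,uv); return o+d*(z-o[2])/d[2]
def tri(*fu):
    A=np.zeros((3,3));b=np.zeros(3)
    for f,uv in fu:
        o,d=ray(f,uv);P=np.eye(3)-np.outer(d,d);A+=P;b+=P@o
    p=np.linalg.solve(A,b); return p,[np.linalg.norm((np.eye(3)-np.outer(d,d))@(p-o)) for o,d in [ray(*x) for x in fu]]
E
python3 - <<'E'
from h import *
s=sense(); print(s)
for c in ['scene','side','wrist']:
    f=shot(c,c+'0'); print(c,np.round(f['extrinsics'],2).tolist(),np.round(f['K'],1).tolist())
    for t in ['mill','knob_grip','shutter','chute','chute_grip','dish','slide_box','pen','core_1']:
        r=masks_of(c,t)
        print(t,[(round(x['conf'],2),np.round(x['centre']).tolist(),int(x['pixels'].sum())) for x in r][:5])
E
```

```text
{'clock': 0.0, 'qpos': array([-1.27136179e+00,  3.53654115e-01,  1.63412775e+00,  1.74749309e-05,
        1.15520398e+00, -2.40589588e-03]), 'qvel': array([ 0.00214295,  0.00194199, -0.00181724, -0.00052802, -0.00020441,
        0.00207989]), 'joint_efforts': array([-2.93972858e-03, -6.05258131e+01, -3.42070270e+01, -2.01999760e-04,
        9.50241432e-03,  2.65224941e-05]), 'eef_pos': array([ 185.66057073, -596.290819  ,  230.56069042]), 'tcp_rot': array([-3.14019951e+00, -1.93293939e-05,  3.01833350e-01]), 'contact_force': array([-0.0478665 ,  0.04205919,  0.50558726]), 'wrist_torque': array([0.02275067, 0.04181751, 0.044377  ]), 'opening': 0.9979974264860904}
scene [[-0.86, 0.41, -0.31, 906.7], [0.52, 0.69, -0.5, 513.15], [0.01, -0.59, -0.81, 945.56], [0.0, 0.0, 0.0, 1.0]] [[490.2, 0.0, 323.6], [0.0, 490.2, 229.9], [0.0, 0.0, 1.0]]
mill [(0.71, [198.0, 281.0], 5334), (0.69, [305.0, 371.0], 118)]
knob_grip [(0.83, [194.0, 281.0], 1225), (0.28, [135.0, 280.0], 608)]
shutter [(0.85, [190.0, 278.0], 1122)]
chute [(0.6, [282.0, 393.0], 1587)]
chute_grip [(0.89, [281.0, 393.0], 1607)]
d
[... 372 characters left out ...]
[0.0, 583.1, 225.1], [0.0, 0.0, 1.0]]
mill [(0.62, [197.0, 325.0], 3495)]
knob_grip [(0.73, [188.0, 330.0], 703)]
shutter [(0.72, [192.0, 328.0], 664), (0.19, [287.0, 318.0], 25)]
chute [(0.74, [290.0, 347.0], 1331), (0.54, [286.0, 326.0], 43)]
chute_grip [(0.8, [284.0, 344.0], 1369)]
dish []
slide_box [(0.57, [224.0, 257.0], 883)]
pen [(0.61, [370.0, 302.0], 310), (0.2, [192.0, 325.0], 636)]
core_1 [(0.51, [287.0, 316.0], 36)]
wrist [[0.3, -0.9, -0.31, 266.67], [-0.95, -0.28, -0.1, -571.59], [0.0, 0.33, -0.95, 375.38], [0.0, 0.0, 0.0, 1.0]] [[330.9, 0.0, 321.3], [0.0, 330.9, 241.3], [0.0, 0.0, 1.0]]
mill []
knob_grip []
shutter []
chute []
chute_grip []
dish []
slide_box []
pen []
core_1 []
```

View pics/scene0.png

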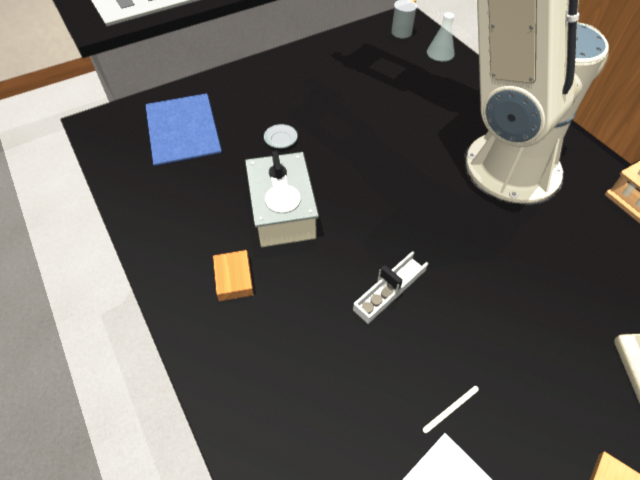

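View pics/side0.png

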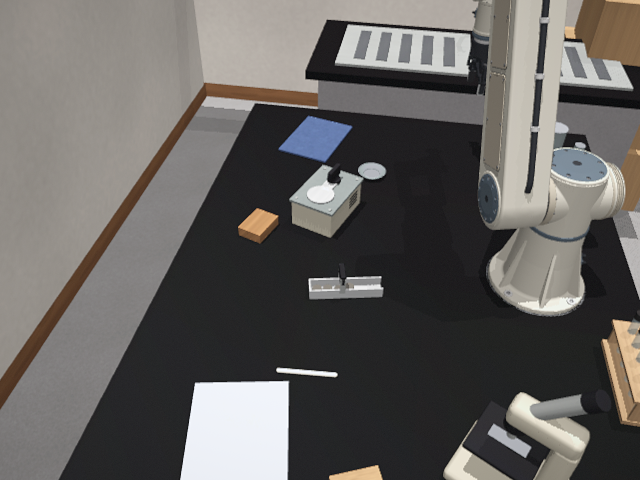

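```bash
python3 - <<'E'
import cv2
a=cv2.imread('pics/scene0.png'); b=cv2.imread('pics/side0.png')
cv2.imwrite('pics/c1.png',cv2.resize(a[140:260,215:345],None,fx=6,fy=5,interpolation=3)[:600])
cv2.imwrite('pics/c2.png',cv2.resize(a[240:330,340:440],None,fx=6,fy=6,interpolation=3))
cv2.imwrite('pics/c3.png',cv2.resize(b[155:245,280:380],None,fx=6,fy=6,interpolation=3))
cv2.imwrite('pics/c4.png',cv2.resize(b[255:310,295:395],None,fx=6,fy=6,interpolation=3))
E
```

```text
(no output)
```

View pics/c1.png

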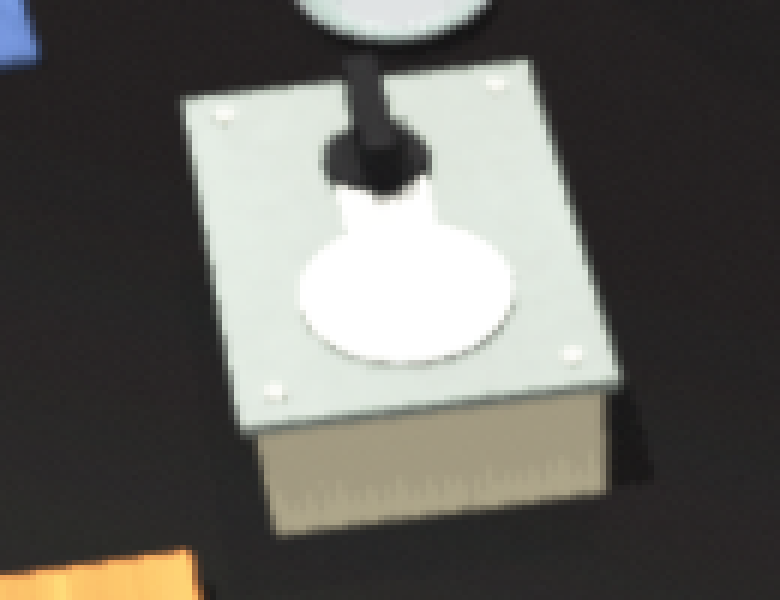

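View pics/c2.png

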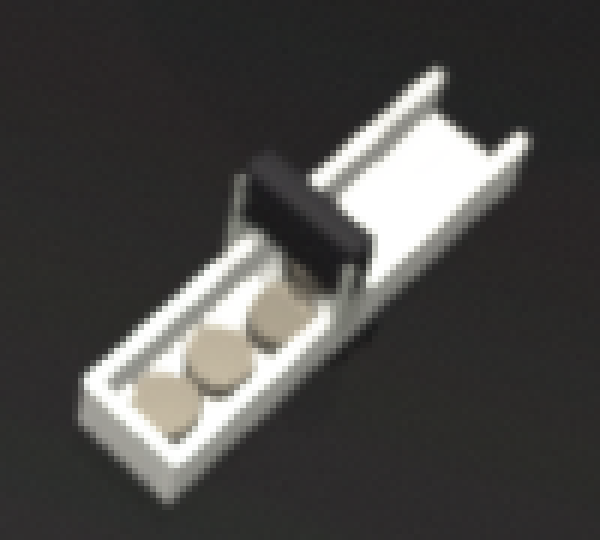

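View pics/c3.png

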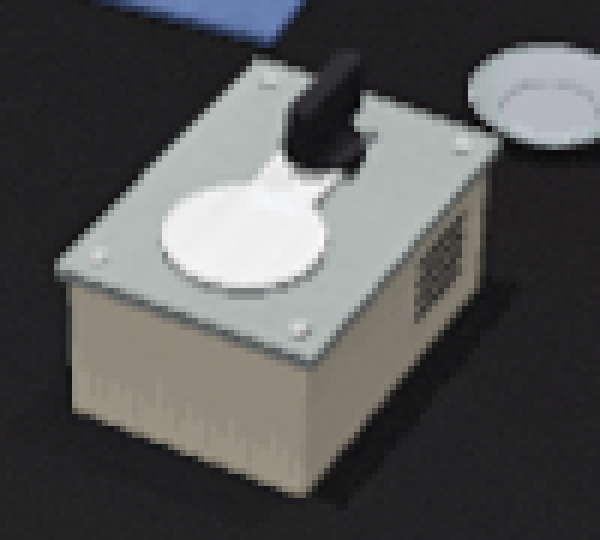

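View pics/c4.png

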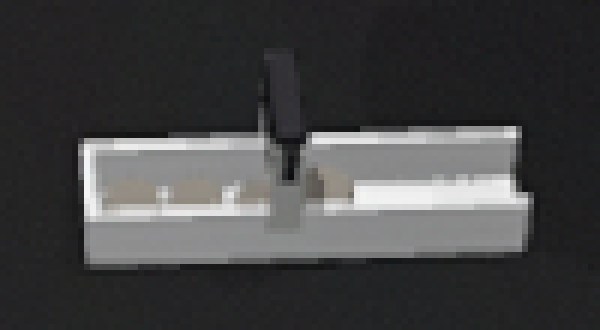

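```bash
cat > m.py <<'E'
from h import *
fs=grab_frame('scene'); fd=grab_frame('side')
A=[tri((fs,a),(fd,b)) for a,b in [((245,159.4),(322.5,164.5)),((303.3,152),(363.3,179.2)),((318.3,216.4),(331.7,215.3)),((255.3,226.4),(289.5,200))]]
for p,e in A: print(np.round(p,1),np.round(e,1))
P=np.array([p for p,_ in A]); print('mill c',P.mean(0)); e=(P[2]+P[3]-P[0]-P[1])/2; print('y edge',np.linalg.norm(e),'yaw',np.arctan2(-e[0],e[1])); e=(P[0]+P[3]-P[1]-P[2])/2; print('x edge',np.linalg.norm(e),np.arctan2(e[1],e[0]))
B=[tri((fs,a),(fd,b)) for a,b in [((412.5,251.7),(381.3,276.7)),((427.5,263.3),(383,287.8)),((354.7,303.3),(309.2,278.8)),((369.7,317),(309.7,290.3))]]
for p,e in B: print(np.round(p,1),np.round(e,1))
P=np.array([p for p,_ in B]); print('chute c',P.mean(0)); e=(P[2]+P[3]-P[0]-P[1])/2; print('len',np.linalg.norm(e),'yaw',np.arctan2(e[1],e[0]))
import scipy.optimize as so
for t,zz in [('dish',8),('slide_box',20),('pen',5)]:
    r=masks_of('scene',t); 
    if r: c=r[0]['centre']; print(t,np.round(onz(fs,(c[1],c[0]),zz)))
E
python3 m.py
```

```text
[ 632.8 -289.9   96.5] [1.5 1.5]
[ 499.7 -242.2   93.8] [2.6 2.6]
[567.8 -55.4  92.7] [0.9 0.9]
[ 698.3 -103.2   90.5] [0.4 0.4]
mill c [ 599.65208751 -172.66850562   93.38282585]
y edge 198.3816834289184 yaw -0.34318989965163654
x edge 140.18724119437414 -0.3476318937656811
[411.2  96.3  30.2] [0.3 0.3]
[403.4 139.5  34.4] [0.1 0.1]
[595.2 139.9  32.7] [0.8 0.8]
[586.4 182.3  35. ] [0.3 0.3]
chute c [499.03266685 139.4943581   33.05973872]
len 188.57306352513024 yaw 0.23153834094127707
dish [547. 405.   8.]
slide_box [787. -59.  20.]
pen [558. 412.   5.]
```

```bash
cat > g.py <<'E'
# usage: g.py x y z yaw : remaining shift in tool axes
import sys
from rig import sense
import numpy as np
s=sense(); p=s['eef_pos']; r=s['tcp_rot']; 
print('t',round(s['clock'],2),'p',np.round(p,1),'rpy',np.round(r,3),'F',np.round(s['contact_force'],1),'Tq',np.round(s['wrist_torque'],2),'open',round(s['opening']*85.4,1),'q',np.round(s['qpos'],2))
if len(sys.argv)>1:
    x,y,z,w=map(float,sys.argv[1:5]); from scipy.spatial.transform import Rotation as Ro
    d=Ro.from_euler('xyz',r).as_matrix().T@(np.array([x,y,z])-p); dy=(w-r[2]+np.pi)%(2*np.pi)-np.pi
    print('shift mm',np.round(d,1),'spin deg',round(-np.degrees(dy),1))
E
python3 -m inch '[{"tx":0.036,"ty":-0.018},{"tx":0.036,"ty":-0.018},{"tx":0.036,"ty":-0.018},{"tx":0.036,"ty":-0.018},{"tx":0.036,"ty":-0.018},{"tx":0.036,"ty":-0.018},{"tx":0.036,"ty":-0.018},{"tx":0.036,"ty":-0.018}]'; python3 g.py 586.1 -210.3 200 1.226
```

```text
t 1.75 p [ 185.8 -596.8  231.3] rpy [3.142 0.    0.302] F [-0.1 -0.4 -1.5] Tq [ 0.04  0.03 -0.02] open 85.3 q [-1.27  0.35  1.63 -0.    1.16 -0.  ]
shift mm [ 497.1 -250.    31.3] spin deg -53.0$[0]: bad value
```

```bash
python3 -m inch '[{"gripper":0.06,"tx":0.036,"ty":-0.018,"tz":0,"spin":0},{"gripper":0.06,"tx":0.036,"ty":-0.018,"tz":0,"spin":0},{"gripper":0.06,"tx":0.036,"ty":-0.018,"tz":0,"spin":0},{"gripper":0.06,"tx":0.036,"ty":-0.018,"tz":0,"spin":0},{"gripper":0.06,"tx":0.036,"ty":-0.018,"tz":0,"spin":0},{"gripper":0.06,"tx":0.036,"ty":-0.018,"tz":0,"spin":0},{"gripper":0.06,"tx":0.036,"ty":-0.018,"tz":0,"spin":0},{"gripper":0.06,"tx":0.036,"ty":-0.018,"tz":0,"spin":0}]' 60; python3 g.py 586.1 -210.3 200 1.226
```

```text
clock: 2.55
eef_pos: [419.0, -372.4, 231.5]
tcp_rot: [3.141, -0.0, 0.302]
contact_force: [1.0, -0.0, -0.1]
opening: 0.705
t 2.55 p [ 419.  -372.4  231.5] rpy [ 3.141 -0.     0.302] F [ 1.  -0.  -0.1] Tq [ 0.04 -0.05 -0.01] open 60.2 q [-0.73  0.25  1.77  0.    1.12  0.54]
shift mm [ 207.7 -105.2   31.5] spin deg -53.0
```

```bash
python3 -m inch '[{"gripper":0.05,"tx":0.035,"ty":-0.0175,"tz":0,"spin":0},{"gripper":0.05,"tx":0.035,"ty":-0.0175,"tz":0,"spin":0},{"gripper":0.05,"tx":0.035,"ty":-0.0175,"tz":0,"spin":0},{"gripper":0.05,"tx":0.035,"ty":-0.0175,"tz":0,"spin":0},{"gripper":0.05,"tx":0.034,"ty":-0.0175,"tz":0,"spin":0},{"gripper":0.05,"tx":0.034,"ty":-0.0175,"tz":0,"spin":0},{"gripper":0.05,"tx":0,"ty":0,"tz":0,"spin":-8.5},{"gripper":0.05,"tx":0,"ty":0,"tz":0,"spin":-8.5}]' 60; python3 -m inch '[{"gripper":0.05,"tx":0,"ty":0,"tz":0,"spin":-8.5},{"gripper":0.05,"tx":0,"ty":0,"tz":0,"spin":-8.5},{"gripper":0.05,"tx":0,"ty":0,"tz":0,"spin":-8.5},{"gripper":0.05,"tx":0,"ty":0,"tz":0,"spin":-8.5},{"gripper":0.05,"tx":0,"ty":0,"tz":0.01,"spin":-2},{"gripper":0.05,"tx":0,"ty":0,"tz":0.01,"spin":0},{"gripper":0.05,"tx":0,"ty":0,"tz":0.01,"spin":0},{"gripper":0.05,"tx":0,"ty":0,"tz":0,"spin":0}]' 60; python3 g.py 586.1 -210.3 110 1.226
python3 - <<'E'
from h import *
f=shot('wrist','w1'); s=sense()
for p in [(586.1,-210.3,142),(613.2,-135,98),(600,-172.7,92)]: print(np.round(proj(f,p)))
for t in ['knob_grip','shutter']:
    r=masks_of('wrist',t); print(t,[(x['conf'],x['centre'],x['pixels'].sum()) for x in r])
E
```

```text
clock: 3.35
eef_pos: [586.2, -210.3, 231.0]
tcp_rot: [-3.141, 0.0, 0.606]
contact_force: [-0.5, 0.0, 0.7]
opening: 0.587
clock: 4.15
eef_pos: [584.3, -211.2, 199.3]
tcp_rot: [-3.139, -0.0, 1.226]
contact_force: [-0.2, -0.4, -0.8]
opening: 0.582
t 4.15 p [ 584.3 -211.2  199.3] rpy [-3.139 -0.     1.226] F [-0.2 -0.4 -0.8] Tq [ 0.01 -0.05 -0.02] open 49.7 q [-0.35  0.38  1.67  0.    1.1  -0.  ]
shift mm [ 1.4  1.7 89.3] spin deg -0.0
[323. 261.]
[323. 132.]
[323. 187.]
knob_grip [(0.93, [152.1, 321.5], np.int64(14663))]
shutter [(0.82, [155.8, 324.7], np.int64(14556))]
```

View pics/w1.png

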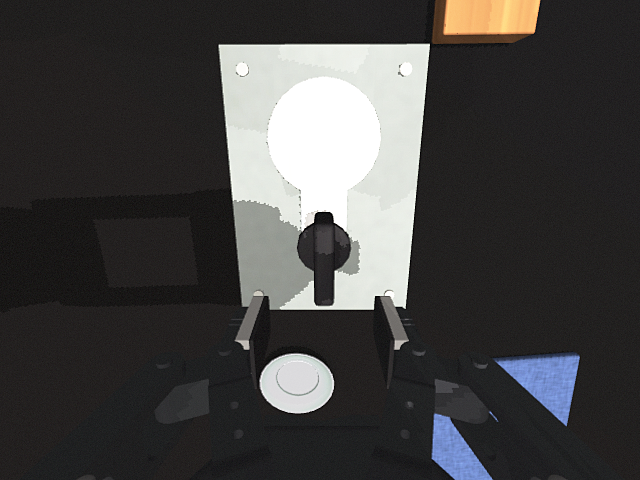

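```bash
python3 -m inch '[{"gripper":0.05,"tx":0.001,"ty":0.001,"tz":0.022,"spin":0},{"gripper":0.05,"tx":0,"ty":0,"tz":0.022,"spin":0},{"gripper":0.05,"tx":0,"ty":0,"tz":0.022,"spin":0},{"gripper":0.05,"tx":0,"ty":0,"tz":0.022,"spin":0},{"gripper":0.05,"tx":0,"ty":0,"tz":0,"spin":0},{"gripper":0.01,"tx":0,"ty":0,"tz":0,"spin":0},{"gripper":0.01,"tx":0,"ty":0,"tz":0,"spin":0},{"gripper":0.01,"tx":0,"ty":0,"tz":0,"spin":0}]' 60; python3 g.py 586.1 -210.3 110 1.226
```

```text
clock: 5.1
eef_pos: [586.1, -210.8, 115.1]
tcp_rot: [-3.141, 0.0, 1.227]
contact_force: [-7.5, 2.5, 3.1]
opening: 0.148
t 5.1 p [ 586.1 -210.8  115.1] rpy [-3.141  0.     1.227] F [-7.5  2.5  3.1] Tq [ 0.46  1.26 -0.03] open 12.7 q [-0.35  0.48  1.73 -0.    0.93 -0.  ]
shift mm [ 0.4 -0.1  5.1] spin deg 0.0
```

```bash
python3 -m inch '[{"gripper":0.01,"tx":0,"ty":0,"tz":0,"spin":-8},{"gripper":0.01,"tx":0,"ty":0,"tz":0,"spin":-8},{"gripper":0.01,"tx":0,"ty":0,"tz":0,"spin":-8},{"gripper":0.01,"tx":0,"ty":0,"tz":0,"spin":-8},{"gripper":0.01,"tx":0,"ty":0,"tz":0,"spin":-8},{"gripper":0.01,"tx":0,"ty":0,"tz":0,"spin":-8},{"gripper":0.01,"tx":0,"ty":0,"tz":0,"spin":-8},{"gripper":0.01,"tx":0,"ty":0,"tz":0,"spin":-8}]' 60; python3 g.py 586.1 -210.3 110 2.426
```

```text
clock: 5.9
eef_pos: [581.4, -211.6, 114.9]
tcp_rot: [-3.135, -0.006, 2.35]
contact_force: [-27.8, -5.6, 21.8]
opening: 0.15
t 5.9 p [ 581.4 -211.6  114.9] rpy [-3.135 -0.006  2.35 ] F [-27.8  -5.6  21.8] Tq [-0.87  3.86  0.03] open 12.8 q [-0.35  0.47  1.73 -0.    0.94 -1.13]
shift mm [-2.4  4.3  4.9] spin deg -4.3
```

```bash
python3 -m inch '[{"gripper":0.01,"tx":0,"ty":0,"tz":0,"spin":-4},{"gripper":0.01,"tx":0,"ty":0,"tz":0,"spin":0},{"gripper":0.05,"tx":0,"ty":0,"tz":0,"spin":0},{"gripper":0.05,"tx":0,"ty":0,"tz":0,"spin":0},{"gripper":0.05,"tx":0,"ty":0,"tz":0,"spin":0},{"gripper":0.05,"tx":0,"ty":0,"tz":0,"spin":0},{"gripper":0.07,"tx":0,"ty":0,"tz":-0.03,"spin":0},{"gripper":0.08,"tx":0,"ty":0,"tz":-0.03,"spin":0}]' 60; python3 g.py 508.7 141.8 170 0.2315
python3 - <<'E'
from h import *
shot('wrist','w2'); f=shot('scene','s2')
a=cv2.imread('pics/s2.png'); cv2.imwrite('pics/s2c.png',cv2.resize(a[130:330,200:450],None,fx=3,fy=3,interpolation=3))
E
```

```text
clock: 6.7
eef_pos: [586.2, -210.6, 173.1]
tcp_rot: [-3.141, -0.002, 2.414]
contact_force: [1.4, 0.1, -0.1]
opening: 0.903
t 6.7 p [ 586.2 -210.6  173.1] rpy [-3.141e+00 -2.000e-03  2.414e+00] F [ 1.4  0.1 -0.1] Tq [ 0.01 -0.03 -0.  ] open 77.1 q [-0.35  0.41  1.69  0.    1.05 -1.19]
shift mm [292.2 211.6   3.6] spin deg 125.0
```

View pics/w2.png

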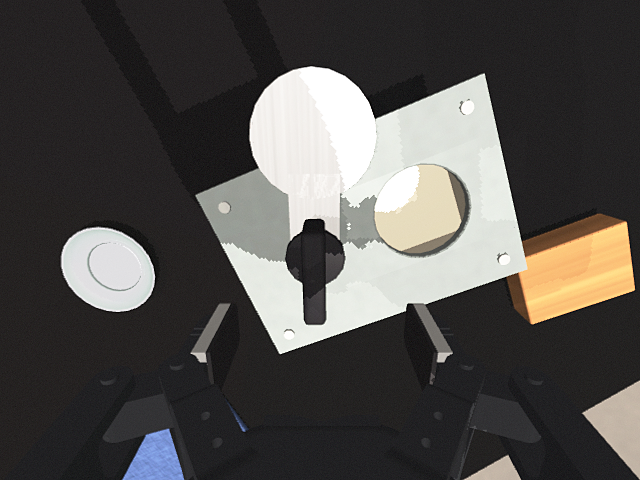

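View pics/s2c.png

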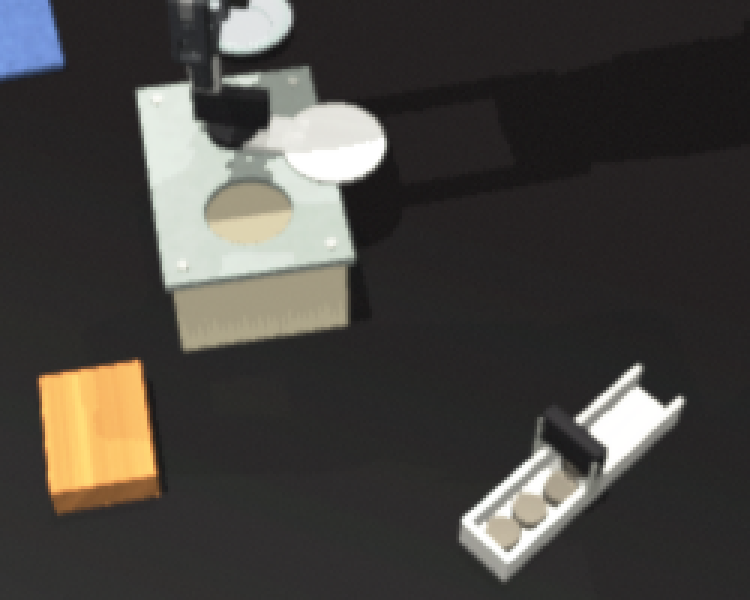

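```bash
python3 - <<'E'
from h import *
f=grab_frame('wrist'); print('throat from ellipse', onz(f,(421,208),92), 'pred px',proj(f,(613.2,-135,92)))
E
python3 -m inch '[{"gripper":0.082,"tx":0.0365,"ty":0.0265,"tz":0,"spin":0},{"gripper":0.082,"tx":0.0365,"ty":0.0265,"tz":0,"spin":0},{"gripper":0.082,"tx":0.0365,"ty":0.0265,"tz":0,"spin":0},{"gripper":0.082,"tx":0.0365,"ty":0.0265,"tz":0,"spin":0},{"gripper":0.082,"tx":0.0365,"ty":0.0265,"tz":0,"spin":0},{"gripper":0.082,"tx":0.0365,"ty":0.0265,"tz":0,"spin":0},{"gripper":0.082,"tx":0.0365,"ty":0.0265,"tz":0,"spin":0},{"gripper":0.082,"tx":0.0365,"ty":0.0265,"tz":0,"spin":0}]' 30;  python3 -m inch '[{"gripper":0.082,"tx":0,"ty":0,"tz":0,"spin":8.5},{"gripper":0.082,"tx":0,"ty":0,"tz":0,"spin":8.5},{"gripper":0.082,"tx":0,"ty":0,"tz":0,"spin":8.5},{"gripper":0.082,"tx":0,"ty":0,"tz":0,"spin":8.5},{"gripper":0.082,"tx":0,"ty":0,"tz":0,"spin":8.5},{"gripper":0.082,"tx":0,"ty":0,"tz":0,"spin":8.5},{"gripper":0.082,"tx":0,"ty":0,"tz":0,"spin":8.5},{"gripper":0.082,"tx":0,"ty":0,"tz":0,"spin":8.5}]';  python3 -m inch '[{"gripper":0.082,"tx":0,"ty":0,"tz":0,"spin":8.5},{"gripper":0.082,"tx":0,"ty":0,"tz":0,"spin":8.5},{"gripper":0.082,"tx":0,"ty":0,"tz":0,"spin":8.5},{"gripper":0.082,"tx":0,"ty":0,"tz":0,"spin":8.5},{"gripper":0.082,"tx":0,"ty":0,"tz":0,"spin":8.5},{"gripper":0.082,"tx":0,"ty":0,"tz":0,"spin":8.5},{"gripper":0.082,"tx":0,"ty":0,"tz":0,"spin":6},{"gripper":0.082,"tx":0,"ty":0,"tz":0,"spin":0}]'; python3 g.py 508.7 141.8 50 0.2315
python3 - <<'E'
from h import *
f=shot('wrist','w3')
for p in [(508.7,141.8,82),(508.7+6,141.8-25.3,82),(508.7-6,141.8+25.3,82)]: print(np.round(proj(f,p)))
r=masks_of('wrist','chute'); print([(x['conf'],x['centre']) for x in r])
E
```

```text
throat from ellipse [ 615.1653059  -139.03046816   92.        ] pred px [424.0045438  202.25432122]
clock: 7.65
eef_pos: [508.6, 143.2, 172.5]
tcp_rot: [-3.141, -0.001, 2.414]
contact_force: [1.0, 0.6, 0.8]
opening: 0.962
clock: 8.45
eef_pos: [509.2, 141.6, 172.3]
tcp_rot: [-3.14, 0.001, 1.221]
contact_force: [0.4, -0.3, -0.5]
opening: 0.956
clock: 9.25
eef_pos: [509.2, 141.6, 172.4]
tcp_rot: [-3.142, 0.001, 0.231]
contact_force: [0.8, 0.5, -0.2]
opening: 0.955
t 9.25 p [509.2 141.6 172.4] rpy [-3.142e+00  1.000e-03  2.310e-01] F [ 0.8  0.5 -0.2] Tq [0.   0.02 0.  ] open 81.6 q [0.27 0.27 1.89 0.   0.98 1.61]
shift mm [ -0.3  -0.3 122.4] spin deg -0.0
[321. 246.]
[355. 246.]
[286. 247.]
[(0.9, [238.1, 323.4])]
```

View pics/w3.png

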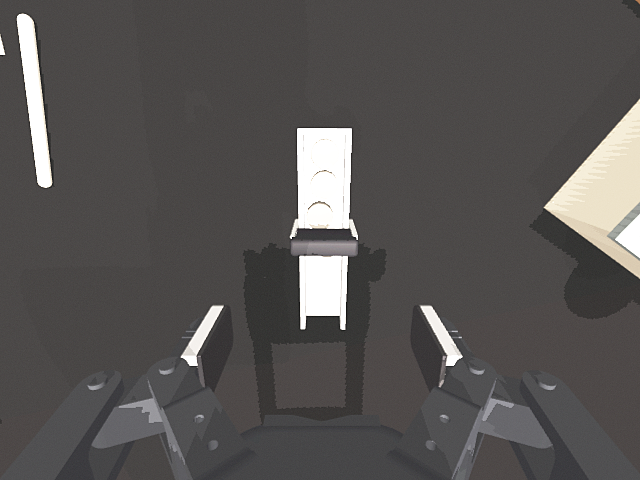

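```bash
python3 -m inch '[{"gripper":0.082,"tx":-0.001,"ty":0.0015,"tz":0.0245,"spin":0},{"gripper":0.082,"tx":0,"ty":0,"tz":0.0245,"spin":0},{"gripper":0.082,"tx":0,"ty":0,"tz":0.0245,"spin":0},{"gripper":0.082,"tx":0,"ty":0,"tz":0.0245,"spin":0},{"gripper":0.082,"tx":0,"ty":0,"tz":0.0245,"spin":0},{"gripper":0.082,"tx":0,"ty":0,"tz":0,"spin":0},{"gripper":0.06,"tx":0,"ty":0,"tz":0,"spin":0},{"gripper":0.045,"tx":0,"ty":0,"tz":0,"spin":0}]' 25;  python3 g.py 508.7 141.8 50 0.2315; python3 -m inch '[{"gripper":0.045,"tx":0,"ty":0,"tz":0,"spin":0},{"gripper":0.045,"tx":0,"ty":0,"tz":0,"spin":0},{"gripper":0.045,"tx":0,"ty":0,"tz":-0.003,"spin":0},{"gripper":0.045,"tx":0,"ty":0,"tz":-0.007,"spin":0},{"gripper":0.045,"tx":0,"ty":0,"tz":-0.01,"spin":0},{"gripper":0.045,"tx":0,"ty":0,"tz":-0.01,"spin":0},{"gripper":0.045,"tx":0,"ty":0,"tz":-0.01,"spin":0},{"gripper":0.045,"tx":0,"ty":0,"tz":0,"spin":0}]' 25;  python3 g.py
python3 - <<'E'
from h import *
a=shot('side','d4')['pixels'][:,:,::-1]; b=shot('wrist','w4')
cv2.imwrite('pics/d4c.png',cv2.resize(a[200:330,260:420],None,fx=4,fy=4,interpolation=3))
E
```

```text
clock: 10.15
eef_pos: [509.9, 140.1, 51.9]
tcp_rot: [-3.142, -0.002, 0.233]
contact_force: [-0.1, -0.2, -0.8]
opening: 0.643
t 10.15 p [509.9 140.1  51.9] rpy [-3.142e+00 -2.000e-03  2.330e-01] F [-0.1 -0.2 -0.8] Tq [-0.04  0.02  0.01] open 54.9 q [0.27 0.45 1.97 0.   0.72 1.6 ]
shift mm [-0.7 -1.9  1.9] spin deg 0.1
clock: 10.95
eef_pos: [510.2, 140.2, 92.6]
tcp_rot: [-3.141, -0.003, 0.232]
contact_force: [1.2, -0.3, -2.9]
opening: 0.602
t 10.95 p [510.2 140.2  92.6] rpy [-3.141e+00 -3.000e-03  2.320e-01] F [ 1.2 -0.3 -2.9] Tq [-0.02 -0.05  0.  ] open 51.4 q [0.27 0.38 1.95 0.   0.8  1.6 ]
```

View pics/d4c.png

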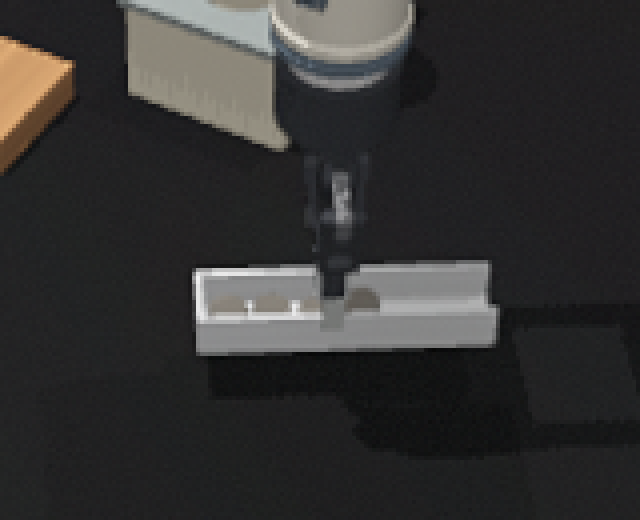

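View pics/w4.png

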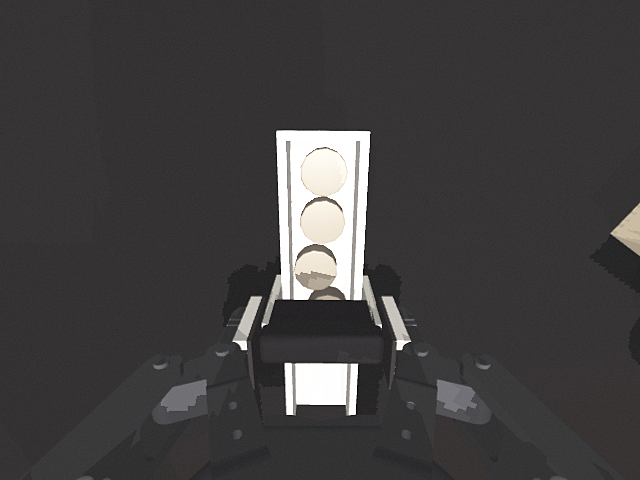

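```bash
python3 - <<'E'
from h import *
from scipy.spatial.transform import Rotation as Ro
def M(p,r):
    T=np.eye(4);T[:3,:3]=Ro.from_euler('xyz',r).as_matrix();T[:3,3]=p;return T
f=grab_frame('wrist');s=sense()
X=np.linalg.inv(M(s['eef_pos'],s['tcp_rot']))@np.array(f['extrinsics'])
g=dict(K=f['K'],extrinsics=M([586.2,-210.6,173.1],[-3.141,-.002,2.414])@X)
im=cv2.imread('pics/w2.png')
hsv=cv2.cvtColor(im,cv2.COLOR_BGR2HSV); 
m=(np.abs(im[...,2].astype(int)-im[...,0])>18).astype(np.uint8); m[:, :330]=0;m[:,480:]=0;m[:150]=0;m[265:]=0
print(cv2.boundingRect(m))
P=[onz(g,uv,92) for uv in [(485,73),(526,269),(280,354),(196,193)]]
for p in P: print(np.round(p,1))
P=np.array(P);print('c',P.mean(0)); e=(P[0]+P[1]-P[2]-P[3])/2; print(np.linalg.norm(e),np.arctan2(-e[0],e[1])); e=(P[1]+P[2]-P[0]-P[3])/2;print(np.linalg.norm(e),np.arctan2(e[1],e[0]))
for uv in [(374,210),(469,210),(421,163),(421,257)]: print(np.round(onz(g,uv,92),1))
print(np.round(onz(g,(314,223),142)+onz(g,(314,325),142))/2)
E
```

```text
(374, 165, 91, 88)
[565.8 -57.9  92. ]
[ 697.9 -106.5   92. ]
[ 630.9 -295.4   92. ]
[ 497.2 -246.6   92. ]
c [ 597.94027314 -176.61729661   92.        ]
200.65549347663475 -0.3446596163139489
141.4957248197561 -0.35158695927165595
[ 587.8 -162.8   92. ]
[ 631.9 -113.2   92. ]
[ 583.6 -119.2   92. ]
[ 638.3 -159.1   92. ]
[ 581.5 -212.   142. ]
```

```bash
python3 -c "
import cv2
a=cv2.imread('pics/w2.png');cv2.imwrite('pics/w2c.png',cv2.resize(a[140:280,350:540],None,fx=4,fy=4,interpolation=3))"
```

```text
(no output)
```

View pics/w2c.png

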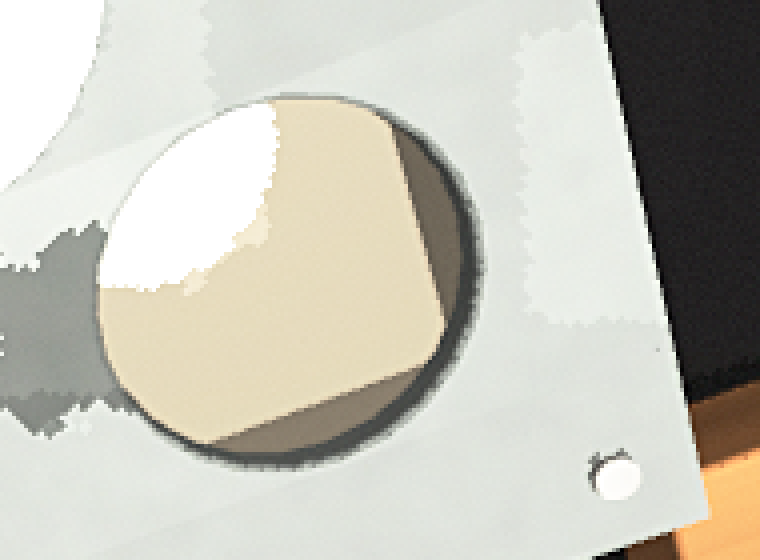

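```bash
python3 -m inch '[{"gripper":0.045,"tx":0,"ty":0,"tz":-0.004,"spin":-4},{"gripper":0.045,"tx":0,"ty":0,"tz":-0.006,"spin":-8},{"gripper":0.045,"tx":0,"ty":0,"tz":-0.006,"spin":-8},{"gripper":0.045,"tx":0,"ty":0,"tz":-0.006,"spin":-8},{"gripper":0.045,"tx":0,"ty":0,"tz":-0.006,"spin":-8},{"gripper":0.045,"tx":0,"ty":0,"tz":-0.006,"spin":-8},{"gripper":0.045,"tx":0,"ty":0,"tz":-0.006,"spin":-8},{"gripper":0.045,"tx":0,"ty":0,"tz":-0.004,"spin":-5}]' 25;  python3 g.py 671.8 29.2 137 1.226; python3 -m inch '[{"gripper":0.045,"tx":-0.003,"ty":0.01,"tz":0,"spin":0},{"gripper":0.045,"tx":-0.006,"ty":0.02,"tz":0,"spin":0},{"gripper":0.045,"tx":-0.008,"ty":0.03,"tz":0,"spin":0},{"gripper":0.045,"tx":-0.009,"ty":0.035,"tz":0,"spin":0},{"gripper":0.045,"tx":-0.009,"ty":0.035,"tz":0,"spin":0},{"gripper":0.045,"tx":-0.008,"ty":0.03,"tz":0,"spin":0},{"gripper":0.045,"tx":-0.006,"ty":0.02,"tz":0,"spin":0},{"gripper":0.045,"tx":-0.003,"ty":0.01,"tz":0,"spin":0}]';  python3 g.py 671.8 29.2 137 1.226
cat > look.py <<'E'
from h import *; import sys
n=sys.argv[1]
a=shot('side','d'+n)['pixels'][:,:,::-1]; b=shot('scene','s'+n)['pixels'][:,:,::-1]
A=cv2.resize(a[130:290,240:400],(400,400),interpolation=3); B=cv2.resize(b[130:290,230:390],(400,400),interpolation=3)
cv2.imwrite('pics/x%s.png'%n,np.hstack([A,B]))
E
python3 look.py 5
```

```text
clock: 11.9
eef_pos: [508.8, 139.8, 134.6]
tcp_rot: [-3.141, 0.0, 1.232]
contact_force: [0.0, -0.0, -2.5]
opening: 0.602
t 11.9 p [508.8 139.8 134.6] rpy [-3.141  0.     1.232] F [ 0.  -0.  -2.5] Tq [0.04 0.01 0.  ] open 51.4 q [0.27 0.32 1.93 0.   0.89 0.6 ]
shift mm [-50.2 190.5  -2.5] spin deg 0.4
clock: 12.7
eef_pos: [672.5, 24.2, 133.8]
tcp_rot: [3.141, 0.0, 1.223]
contact_force: [0.7, 0.2, -1.8]
opening: 0.605
t 12.7 p [672.5  24.2 133.8] rpy [3.141 0.    1.223] F [ 0.7  0.2 -1.8] Tq [-0.05 -0.    0.01] open 51.6 q [ 0.03  0.52  1.6  -0.    1.02  0.38]
shift mm [ 4.5 -2.4 -3.2] spin deg -0.2
```

View pics/x5.png

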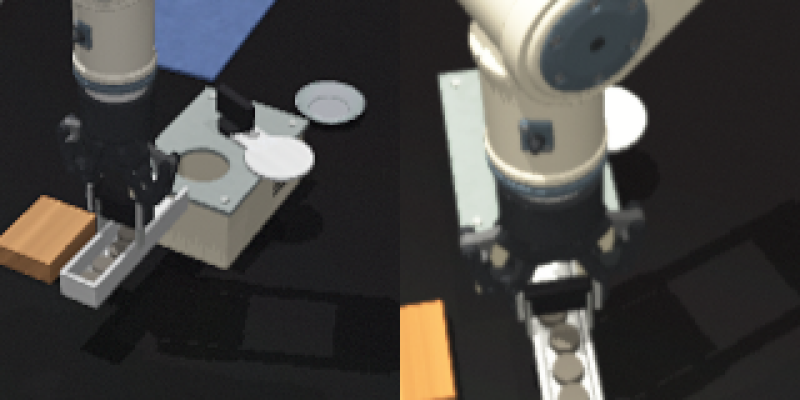

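```bash
python3 -m inch '[{"gripper":0.045,"tx":-0.001,"ty":-0.002,"tz":0,"spin":-0.2},{"gripper":0.045,"tx":-0.001,"ty":0,"tz":0,"spin":0},{"gripper":0.045,"tx":-0.001,"ty":0,"tz":0,"spin":0},{"gripper":0.045,"tx":-0.001,"ty":0,"tz":0,"spin":0},{"gripper":0.045,"tx":-0.001,"ty":0,"tz":0,"spin":0},{"gripper":0.045,"tx":-0.001,"ty":0,"tz":0,"spin":0},{"gripper":0.045,"tx":0,"ty":0,"tz":0,"spin":0},{"gripper":0.045,"tx":0,"ty":0,"tz":0,"spin":0}]' 25;  python3 g.py 671.8 29.2 137 1.226; python3 look.py 6
```

```text
clock: 13.6
eef_pos: [666.5, 21.8, 134.8]
tcp_rot: [3.142, -0.0, 1.23]
contact_force: [-0.6, -0.1, -3.4]
opening: 0.603
t 13.6 p [666.5  21.8 134.8] rpy [ 3.142 -0.     1.23 ] F [-0.6 -0.1 -3.4] Tq [ 0.05 -0.   -0.07] open 51.5 q [0.03 0.51 1.62 0.   1.01 0.37]
shift mm [ 8.7  2.5 -2.2] spin deg 0.2
```

View pics/x6.png

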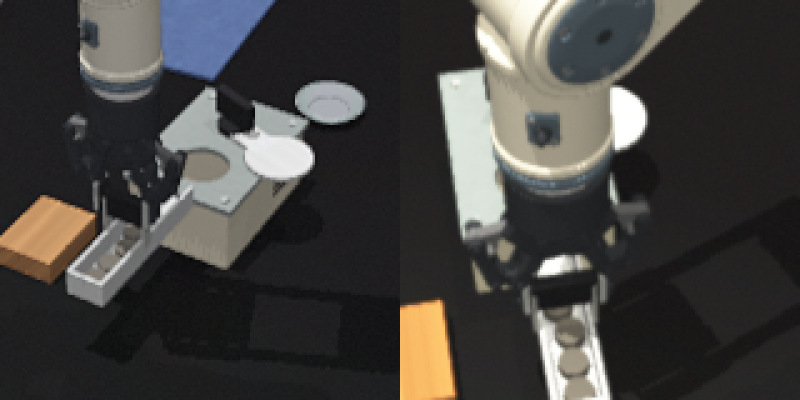

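```bash
python3 -m inch '[{"gripper":0.045,"tx":-0.001,"ty":0.002,"tz":0,"spin":0},{"gripper":0.045,"tx":-0.001,"ty":0,"tz":0,"spin":0},{"gripper":0.045,"tx":-0.001,"ty":0,"tz":0,"spin":0},{"gripper":0.045,"tx":-0.001,"ty":0,"tz":0,"spin":0},{"gripper":0.045,"tx":-0.001,"ty":0,"tz":0,"spin":0},{"gripper":0.045,"tx":-0.001,"ty":0,"tz":0,"spin":0},{"gripper":0.045,"tx":0,"ty":0,"tz":0,"spin":0},{"gripper":0.045,"tx":0,"ty":0,"tz":0,"spin":0}]' 25;  python3 g.py 671.8 29.2 137 1.226; python3 look.py 7
```

```text
clock: 14.5
eef_pos: [667.2, 16.7, 135.4]
tcp_rot: [3.14, -0.002, 1.23]
contact_force: [1.3, 6.3, -0.2]
opening: 0.603
t 14.5 p [667.2  16.7 135.4] rpy [ 3.14e+00 -2.00e-03  1.23e+00] F [ 1.3  6.3 -0.2] Tq [ 1.15 -0.27  0.06] open 51.5 q [0.02 0.51 1.62 0.   1.01 0.36]
shift mm [13.3  0.2 -1.5] spin deg 0.2
```

View pics/x7.png

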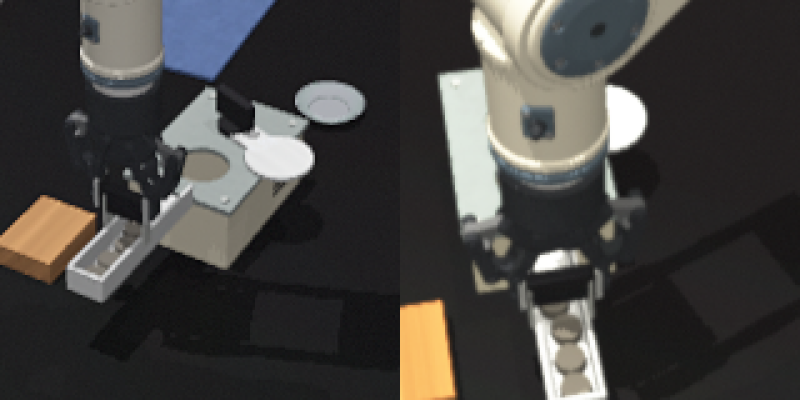

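```bash
python3 -m inch '[{"gripper":0.045,"tx":-0.002,"ty":0,"tz":-0.0032,"spin":0},{"gripper":0.045,"tx":-0.0021,"ty":0,"tz":-0.0032,"spin":0},{"gripper":0.045,"tx":-0.0022,"ty":0,"tz":-0.0031,"spin":0},{"gripper":0.045,"tx":-0.0023,"ty":0,"tz":-0.0031,"spin":0},{"gripper":0.045,"tx":-0.0024,"ty":0,"tz":-0.003,"spin":0},{"gripper":0.045,"tx":-0.0025,"ty":0,"tz":-0.003,"spin":0},{"gripper":0.045,"tx":0,"ty":0,"tz":0,"spin":0},{"gripper":0.045,"tx":0,"ty":0,"tz":0,"spin":0}]' 25;  python3 g.py 671.8 29.2 137 1.226; python3 look.py 8
```

```text
clock: 15.4
eef_pos: [661.9, 2.5, 153.5]
tcp_rot: [3.141, 0.0, 1.23]
contact_force: [1.0, 2.0, -0.8]
opening: 0.602
t 15.4 p [661.9   2.5 153.5] rpy [3.141 0.    1.23 ] F [ 1.   2.  -0.8] Tq [ 0.25 -0.05 -0.01] open 51.4 q [ 0.    0.49  1.62 -0.    1.04  0.34]
shift mm [28.5  0.4 16.5] spin deg 0.2
```

View pics/x8.png

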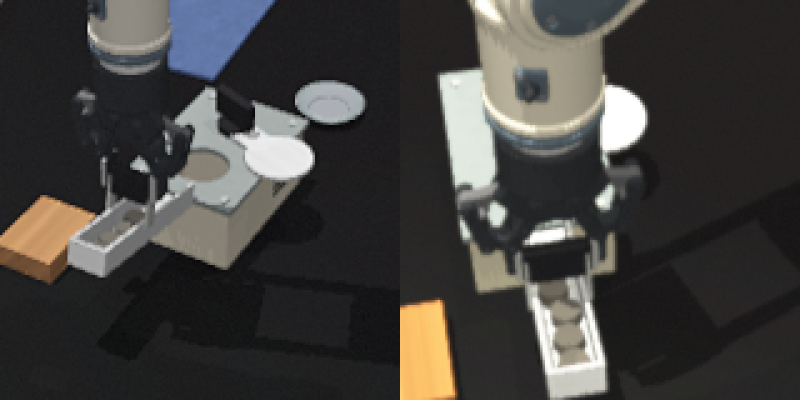

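```bash
cat > tilt.py <<'E'
from h import *; import sys
from scipy.spatial.transform import Rotation as Ro
f=shot('wrist',sys.argv[1]); s=sense()
T=np.eye(4);T[:3,:3]=Ro.from_euler('xyz',s['tcp_rot']).as_matrix();T[:3,3]=s['eef_pos']
X=np.linalg.inv(T)@np.array(f['extrinsics']); g=dict(K=f['K'],extrinsics=X)
# tool frame: x along chute +x, z down. pivot (0,0,-18)
for th in [0,.1,.15,.2,.25,.3,.35,.4,.5,.6,.7,.8]:
    def P(a,y,h): # a along +x from pivot, h up from pivot
        return proj(g,[a*np.cos(th)-h*np.sin(th),y,-18-(a*np.sin(th)+h*np.cos(th))])
    print(th,'tail top L/R',np.round(P(83,-22,-38)),np.round(P(83,22,-38)),'spout top',np.round(P(-107,22,-38)))
E
python3 tilt.py w8
```

```text
0 tail top L/R [273. 130.] [367. 130.] spout top [354. 435.]
0.1 tail top L/R [270. 122.] [370. 122.] spout top [353. 417.]
0.15 tail top L/R [269. 119.] [371. 119.] spout top [352. 408.]
0.2 tail top L/R [267. 116.] [373. 116.] spout top [352. 399.]
0.25 tail top L/R [265. 113.] [375. 113.] spout top [351. 391.]
0.3 tail top L/R [263. 110.] [377. 110.] spout top [351. 382.]
0.35 tail top L/R [261. 108.] [379. 109.] spout top [350. 374.]
0.4 tail top L/R [259. 107.] [381. 107.] spout top [350. 366.]
0.5 tail top L/R [254. 106.] [385. 106.] spout top [349. 350.]
0.6 tail top L/R [249. 108.] [390. 108.] spout top [349. 334.]
0.7 tail top L/R [243. 114.] [396. 114.] spout top [349. 319.]
0.8 tail top L/R [236. 124.] [402. 124.] spout top [349. 305.]
```

View pics/w8.png

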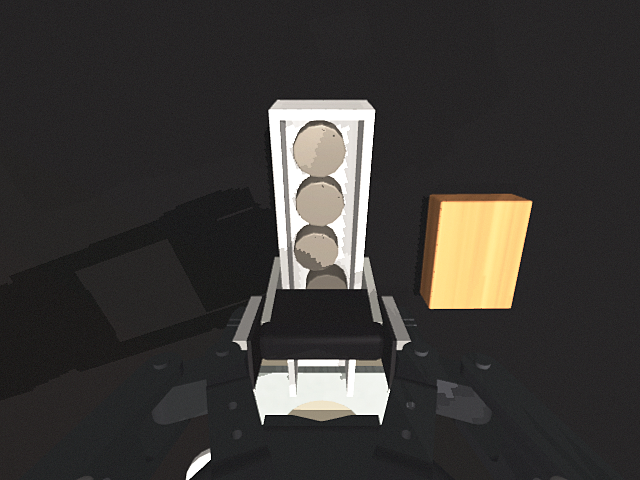

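```bash
python3 -m inch '[{"gripper":0.045,"tx":0.002,"ty":0,"tz":-0.005,"spin":0},{"gripper":0.045,"tx":0.001,"ty":0,"tz":-0.007,"spin":0},{"gripper":0.045,"tx":0,"ty":0,"tz":-0.005,"spin":0},{"gripper":0.045,"tx":-0.003,"ty":0,"tz":-0.002,"spin":0},{"gripper":0.045,"tx":-0.006,"ty":0,"tz":0,"spin":0},{"gripper":0.045,"tx":-0.009,"ty":0,"tz":0,"spin":0},{"gripper":0.045,"tx":-0.012,"ty":0,"tz":0,"spin":0},{"gripper":0.045,"tx":-0.012,"ty":0,"tz":0,"spin":0}]' 25;  python3 -m inch '[{"gripper":0.045,"tx":-0.010,"ty":0,"tz":0,"spin":0},{"gripper":0.045,"tx":-0.008,"ty":0,"tz":0,"spin":0},{"gripper":0.045,"tx":-0.006,"ty":0,"tz":0,"spin":0},{"gripper":0.045,"tx":-0.004,"ty":0,"tz":0,"spin":0},{"gripper":0.045,"tx":-0.003,"ty":0,"tz":0,"spin":0},{"gripper":0.045,"tx":-0.002,"ty":0,"tz":0,"spin":0},{"gripper":0.045,"tx":0,"ty":0,"tz":0,"spin":0},{"gripper":0.045,"tx":0,"ty":0,"tz":0,"spin":0}]'
cat > mf.py <<'E'
from rig import sense
import numpy as np
s=sense();p=s['eef_pos'];d=p[:2]-np.array([598.5,-175]);c,n=np.cos(-.345),np.sin(-.345)
print('t',s['clock'],'mx %.1f my %.1f z %.1f'%(d@[c,n],d@[-n,c],p[2]),'F',np.round(s['contact_force'],1),'yaw',s['tcp_rot'][2],'my-force',round(s['contact_force'][:2]@[-n,c],1),'open',s['opening']*85.4)
E
python3 mf.py; python3 look.py 9; python3 tilt.py w9 >/dev/null
```

```text
clock: 16.35
eef_pos: [648.2, -35.2, 172.1]
tcp_rot: [-3.141, 0.0, 1.23]
contact_force: [-0.1, -0.6, -3.0]
opening: 0.601
clock: 17.15
eef_pos: [637.9, -64.8, 172.4]
tcp_rot: [3.142, -0.0, 1.23]
contact_force: [0.3, -0.7, -2.1]
opening: 0.605
t 17.15 mx -0.2 my 117.0 z 172.4 F [ 0.3 -0.7 -2.1] yaw 1.230455881934894 my-force -0.6 open 51.62683950831234
```

View pics/x9.png

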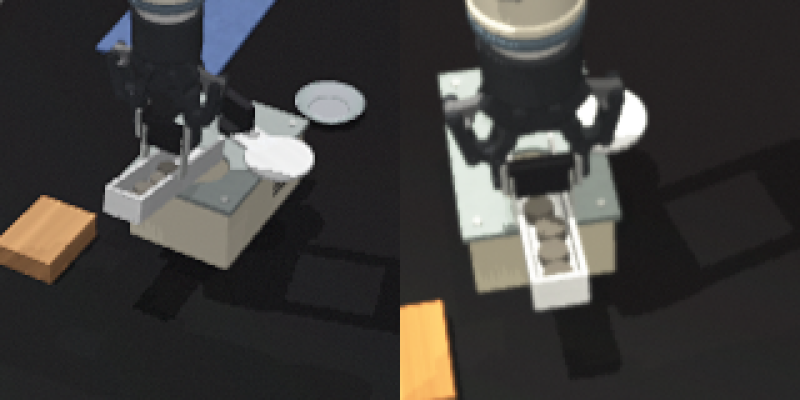

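View pics/w9.png

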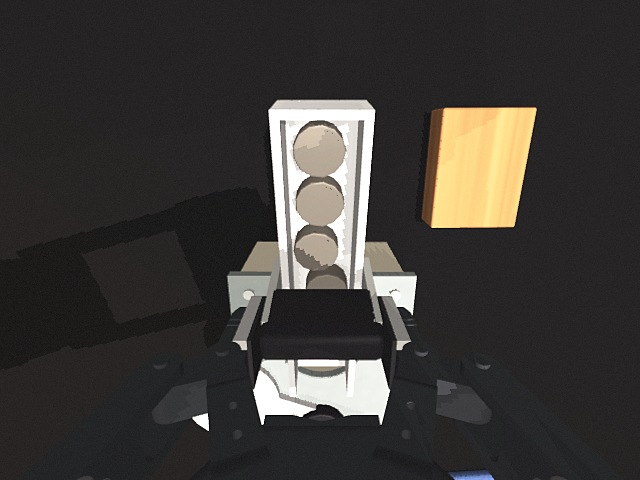

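```bash
python3 - <<'E'
from h import *
f=grab_frame('wrist'); c,n=np.cos(-.345),np.sin(-.345)
for uv in [(322,273),(228,273),(416,273),(322,377),(249,295),(397,295)]:
    p=onz(f,uv,92); d=p[:2]-np.array([598.5,-175]); print(uv,np.round([d@[c,n],d@[-n,c]],1))
a=cv2.imread('pics/w9.png');cv2.imwrite('pics/w9c.png',cv2.resize(a[340:440,240:400],None,fx=5,fy=5,interpolation=3))
E
```

```text
(322, 273) [ 1.  99.2]
(228, 273) [-68.8  98.8]
(416, 273) [70.7 99.5]
(322, 377) [1.6 4. ]
(249, 295) [-54.4  80.6]
(397, 295) [58.1 81.2]
```

View pics/w9c.png

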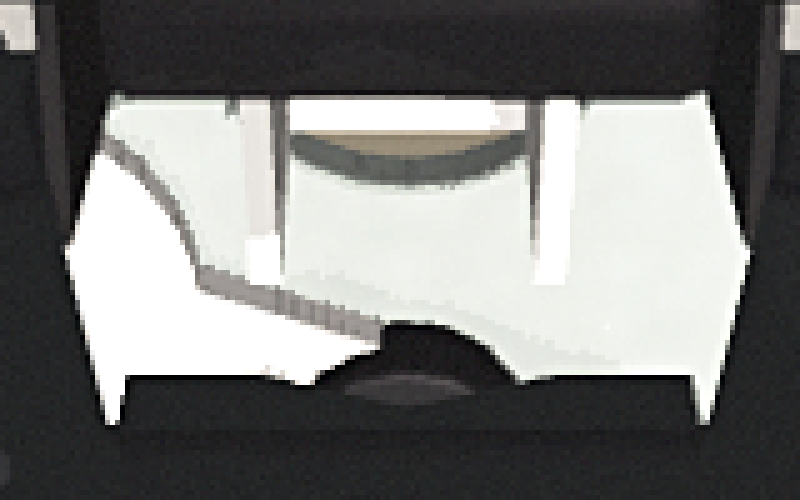

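```bash
python3 -m inch '[{"gripper":0.045,"tx":-0.001,"ty":0,"tz":0.003,"spin":0},{"gripper":0.045,"tx":-0.001,"ty":0,"tz":0.005,"spin":0},{"gripper":0.045,"tx":-0.001,"ty":0,"tz":0.004,"spin":0},{"gripper":0.045,"tx":-0.001,"ty":0,"tz":0.002,"spin":0},{"gripper":0.045,"tx":-0.001,"ty":0,"tz":0.001,"spin":0},{"gripper":0.045,"tx":-0.001,"ty":0,"tz":0,"spin":0},{"gripper":0.045,"tx":-0.001,"ty":0,"tz":0,"spin":0},{"gripper":0.045,"tx":0,"ty":0,"tz":0,"spin":0}]' 25; python3 mf.py; python3 look.py 10
```

```text
clock: 18.15
eef_pos: [635.6, -71.8, 157.6]
tcp_rot: [3.141, -0.0, 1.23]
contact_force: [-0.4, 0.0, -2.5]
opening: 0.602
t 18.15 mx -0.0 my 109.6 z 157.6 F [-0.4  0.  -2.5] yaw 1.2302146506423743 my-force -0.1 open 51.42230181971171
```

View pics/x10.png

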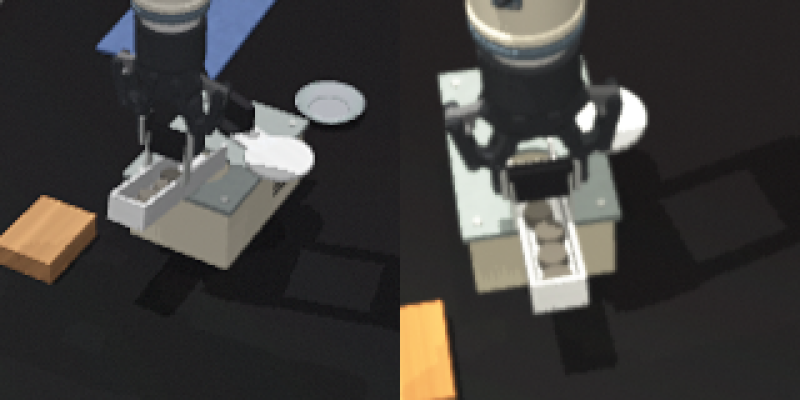

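Not yet at the rim; creep forward.

```bash
python3 -m inch '[{"gripper":0.045,"tx":-0.001,"ty":0,"tz":0.0005,"spin":0},{"gripper":0.045,"tx":-0.001,"ty":0,"tz":0.0005,"spin":0},{"gripper":0.045,"tx":-0.001,"ty":0,"tz":0,"spin":0},{"gripper":0.045,"tx":-0.001,"ty":0,"tz":0,"spin":0},{"gripper":0.045,"tx":-0.001,"ty":0,"tz":0,"spin":0},{"gripper":0.045,"tx":-0.001,"ty":0,"tz":0,"spin":0},{"gripper":0.045,"tx":0,"ty":0,"tz":0,"spin":0},{"gripper":0.045,"tx":0,"ty":0,"tz":0,"spin":0}]' 25; python3 mf.py; python3 tilt.py w11 | head -6
```

```text
clock: 19.05
eef_pos: [633.5, -77.3, 156.4]
tcp_rot: [-3.142, -0.0, 1.23]
contact_force: [-0.7, 0.5, -2.2]
opening: 0.605
t 19.05 mx -0.1 my 103.8 z 156.4 F [-0.7  0.5 -2.2] yaw 1.2302368394025798 my-force 0.3 open 51.69176990085527
0 tail top L/R [273. 130.] [367. 130.] spout top [354. 435.]
0.1 tail top L/R [270. 122.] [370. 122.] spout top [353. 417.]
0.15 tail top L/R [269. 119.] [371. 119.] spout top [352. 408.]
0.2 tail top L/R [267. 116.] [373. 116.] spout top [352. 399.]
0.25 tail top L/R [265. 113.] [375. 113.] spout top [351. 391.]
0.3 tail top L/R [263. 110.] [377. 111.] spout top [351. 382.]
```

View pics/w11.png

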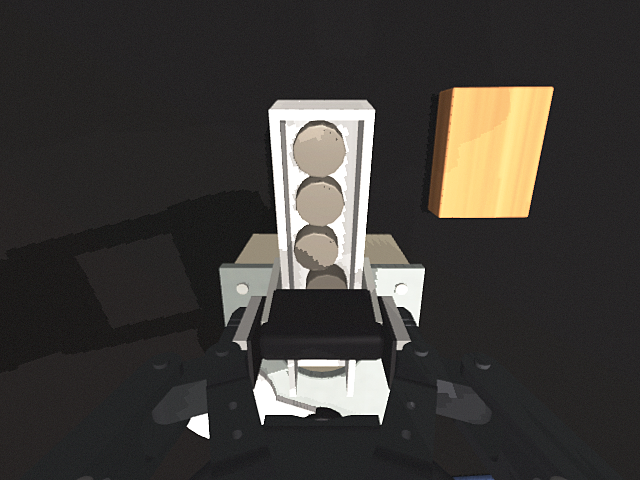

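```bash
python3 -m inch '[{"gripper":0.045,"tx":-0.001,"ty":0,"tz":0,"spin":0},{"gripper":0.045,"tx":-0.001,"ty":0,"tz":0,"spin":0},{"gripper":0.045,"tx":-0.001,"ty":0,"tz":0,"spin":0},{"gripper":0.045,"tx":-0.001,"ty":0,"tz":0,"spin":0},{"gripper":0.045,"tx":-0.001,"ty":0,"tz":0,"spin":0},{"gripper":0.045,"tx":0,"ty":0,"tz":0,"spin":0},{"gripper":0.045,"tx":0,"ty":0,"tz":0,"spin":0},{"gripper":0.045,"tx":0,"ty":0,"tz":0,"spin":0}]' 25; python3 mf.py; python3 tilt.py w12 | head -6;python3 -c "
import cv2
a=cv2.imread('pics/w12.png');cv2.imwrite('pics/w12c.png',cv2.resize(a[340:440,240:400],None,fx=5,fy=5,interpolation=3))"
```

```text
clock: 19.9
eef_pos: [632.7, -80.7, 157.2]
tcp_rot: [3.14, -0.003, 1.23]
contact_force: [2.4, 7.4, 1.9]
opening: 0.604
t 19.9 mx 0.3 my 100.3 z 157.2 F [2.4 7.4 1.9] yaw 1.2299532604015395 my-force 7.7 open 51.58426430484876
0 tail top L/R [273. 130.] [367. 130.] spout top [354. 435.]
0.1 tail top L/R [270. 122.] [370. 122.] spout top [353. 417.]
0.15 tail top L/R [269. 119.] [371. 119.] spout top [352. 408.]
0.2 tail top L/R [267. 116.] [373. 116.] spout top [352. 399.]
0.25 tail top L/R [265. 113.] [375. 113.] spout top [351. 391.]
0.3 tail top L/R [263. 110.] [377. 111.] spout top [351. 382.]
```

View pics/w12c.png

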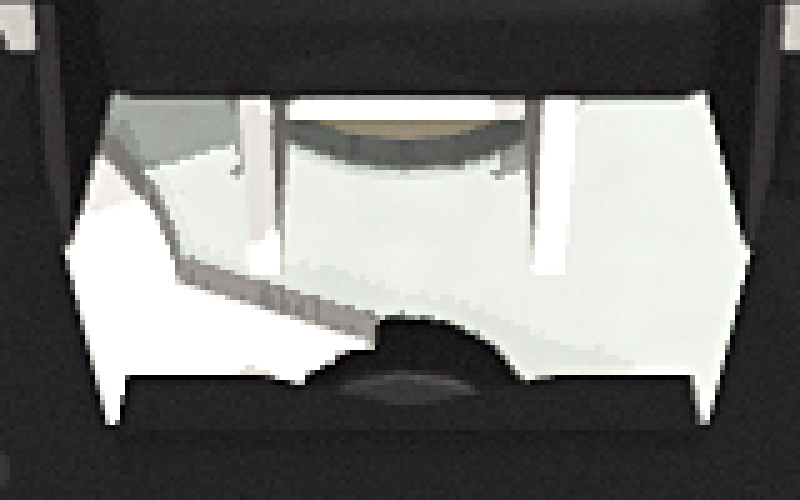

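```bash
python3 -m inch '[{"gripper":0.045,"tx":-0.007,"ty":0,"tz":-0.0066,"spin":0},{"gripper":0.045,"tx":-0.0075,"ty":0,"tz":-0.006,"spin":0},{"gripper":0.045,"tx":-0.008,"ty":0,"tz":-0.0055,"spin":0},{"gripper":0.045,"tx":-0.0085,"ty":0,"tz":-0.0048,"spin":0},{"gripper":0.045,"tx":-0.0065,"ty":0,"tz":-0.003,"spin":0},{"gripper":0.045,"tx":0.008,"ty":0,"tz":0,"spin":0},{"gripper":0.045,"tx":0.01,"ty":0,"tz":0.002,"spin":0},{"gripper":0.045,"tx":0.004,"ty":0,"tz":0.002,"spin":0}]' 25; python3 mf.py; python3 look.py 13; python3 tilt.py w13 >/dev/null
```

```text
clock: 20.75
eef_pos: [626.7, -95.6, 177.6]
tcp_rot: [-3.141, 0.0, 1.231]
contact_force: [0.2, 0.4, -1.8]
opening: 0.603
t 20.75 mx -0.3 my 84.3 z 177.6 F [ 0.2  0.4 -1.8] yaw 1.230791889968877 my-force 0.4 open 51.5244725614919
```

View pics/x13.png

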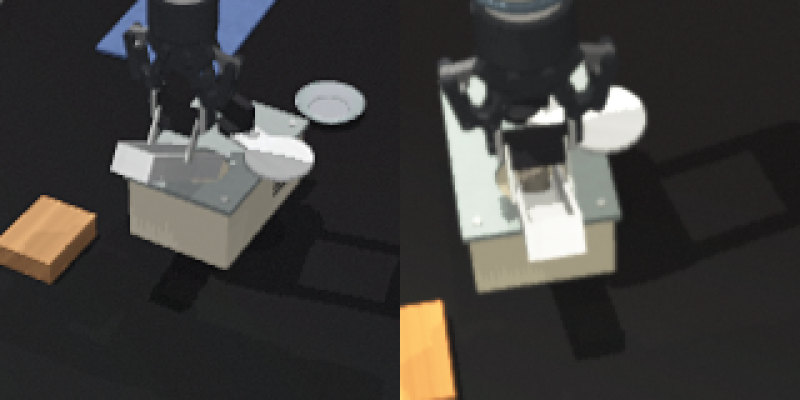

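View pics/w13.png

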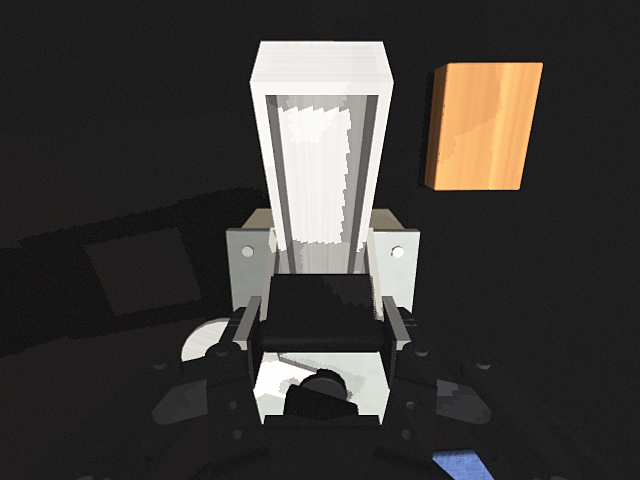

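```bash
python3 -m inch '[{"gripper":0.045,"tx":0.001,"ty":0,"tz":0,"spin":0},{"gripper":0.045,"tx":0,"ty":0,"tz":0,"spin":0},{"gripper":0.045,"tx":0,"ty":0,"tz":0,"spin":0},{"gripper":0.045,"tx":0,"ty":0,"tz":0,"spin":0},{"gripper":0.045,"tx":0,"ty":0,"tz":0,"spin":0},{"gripper":0.045,"tx":0,"ty":0,"tz":0,"spin":0},{"gripper":0.045,"tx":0,"ty":0,"tz":0,"spin":0},{"gripper":0.045,"tx":0,"ty":0,"tz":0,"spin":0}]' 25; python3 mf.py; python3 look.py 14; python3 tilt.py w14 >/dev/null; python3 -c "
import cv2
a=cv2.imread('pics/s14.png');cv2.imwrite('pics/s14c.png',cv2.resize(a[160:240,240:330],None,fx=7,fy=7,interpolation=3))"
```

```text
clock: 21.7
eef_pos: [627.0, -95.7, 178.3]
tcp_rot: [-3.142, 0.0, 1.23]
contact_force: [0.6, -0.1, -2.0]
opening: 0.601
t 21.7 mx -0.0 my 84.2 z 178.3 F [ 0.6 -0.1 -2. ] yaw 1.2302802868038611 my-force 0.1 open 51.30475759634273
```

View pics/s14c.png

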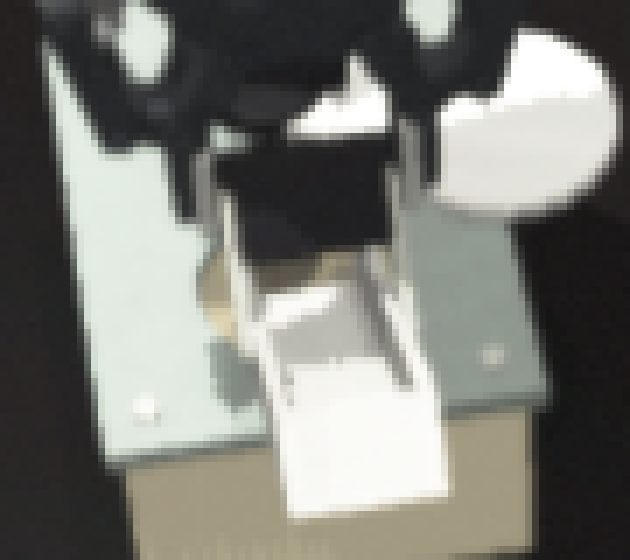

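View pics/w14.png

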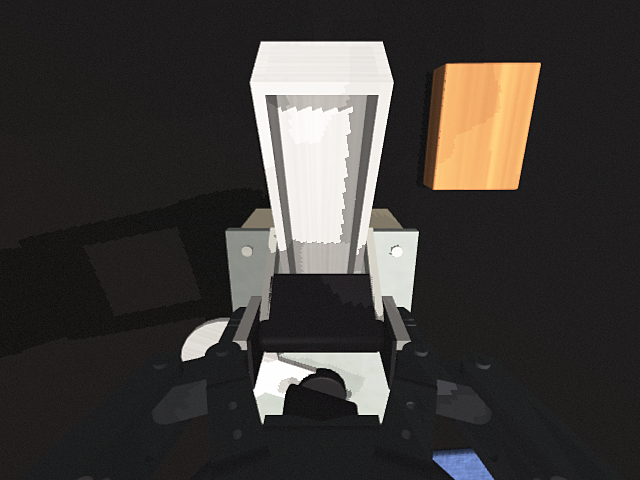

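```bash
python3 -m inch '[{"gripper":0.045,"tx":0.003,"ty":0,"tz":-0.008,"spin":0},{"gripper":0.045,"tx":0.003,"ty":0,"tz":-0.012,"spin":0},{"gripper":0.045,"tx":0.003,"ty":0,"tz":-0.012,"spin":0},{"gripper":0.045,"tx":0.01,"ty":0,"tz":-0.008,"spin":0},{"gripper":0.045,"tx":0.02,"ty":0,"tz":0,"spin":0},{"gripper":0.045,"tx":0.025,"ty":0,"tz":0,"spin":0},{"gripper":0.045,"tx":0.025,"ty":0,"tz":0,"spin":0},{"gripper":0.045,"tx":0.025,"ty":0,"tz":0,"spin":0}]' 25; python3 g.py 590 130 150 1.23; python3 look.py 15
```

```text
clock: 22.65
eef_pos: [665.6, 13.4, 219.2]
tcp_rot: [3.141, -0.001, 1.23]
contact_force: [-1.0, -0.4, -1.7]
opening: 0.606
t 22.65 p [665.6  13.4 219.2] rpy [ 3.141e+00 -1.000e-03  1.230e+00] F [-1.  -0.4 -1.7] Tq [-0.02 -0.01 -0.07] open 51.8 q [0.02 0.43 1.55 0.   1.16 0.36]
shift mm [  84.6 -110.3   69.2] spin deg 0.0
```

View pics/x15.png

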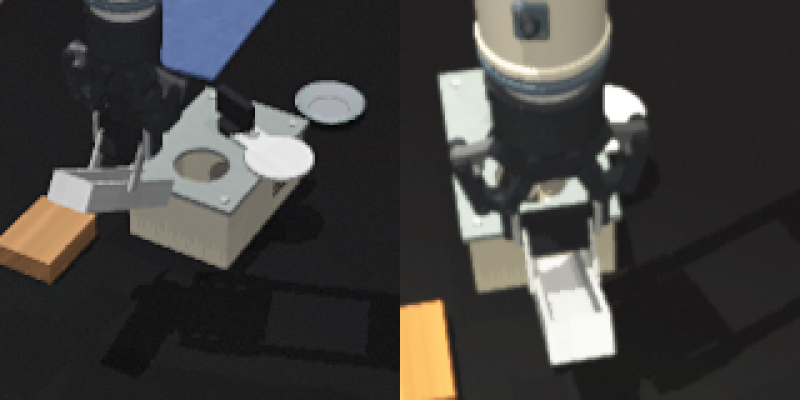

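```bash
python3 -m inch '[{"gripper":0.045,"tx":0.012,"ty":-0.005,"tz":0,"spin":0},{"gripper":0.045,"tx":0.008,"ty":-0.012,"tz":0.003,"spin":0},{"gripper":0.045,"tx":0.004,"ty":-0.018,"tz":0.008,"spin":0},{"gripper":0.045,"tx":0,"ty":-0.022,"tz":0.015,"spin":0},{"gripper":0.045,"tx":0,"ty":-0.022,"tz":0.015,"spin":0},{"gripper":0.045,"tx":0,"ty":-0.018,"tz":0.015,"spin":0},{"gripper":0.045,"tx":0,"ty":-0.01,"tz":0.012,"spin":0},{"gripper":0.045,"tx":0,"ty":-0.003,"tz":0.005,"spin":0}]' 25; python3 g.py 570 74 100 1.23; python3 look.py 16; python3 tilt.py w16
```

```text
clock: 23.55
eef_pos: [566.8, 71.5, 144.3]
tcp_rot: [-3.139, 0.001, 1.23]
contact_force: [0.3, -0.1, -0.6]
opening: 0.6
t 23.55 p [566.8  71.5 144.3] rpy [-3.139e+00  1.000e-03  1.230e+00] F [ 0.3 -0.1 -0.6] Tq [-0.03 -0.03  0.01] open 51.3 q [0.12 0.37 1.83 0.   0.95 0.46]
shift mm [ 3.5  2.3 44.3] spin deg 0.0
0 tail top L/R [275. 130.] [369. 130.] spout top [355. 436.]
0.1 tail top L/R [273. 122.] [372. 122.] spout top [354. 417.]
0.15 tail top L/R [271. 118.] [374. 118.] spout top [354. 408.]
0.2 tail top L/R [269. 115.] [376. 115.] spout top [353. 400.]
0.25 tail top L/R [267. 112.] [378. 112.] spout top [353. 391.]
0.3 tail top L/R [266. 110.] [380. 110.] spout top [352. 383.]
0.35 tail top L/R [264. 108.] [382. 108.] spout top [352. 374.]
0.4 tail top L/R [261. 106.] [384. 106.] spout top [352. 366.]
0.5 tail top L/R [257. 105.] [389. 105.] spout top [351. 350.]
0.6 tail top L/R [252. 107.] [394. 108.] spout top [351. 335.]
0.7 tail top L/R [246. 113.] [400. 113.] spout top [350. 320.]
0.8 tail top L/R [239. 124.] [407. 124.] spout top [350. 305.]
```

View pics/s16.png

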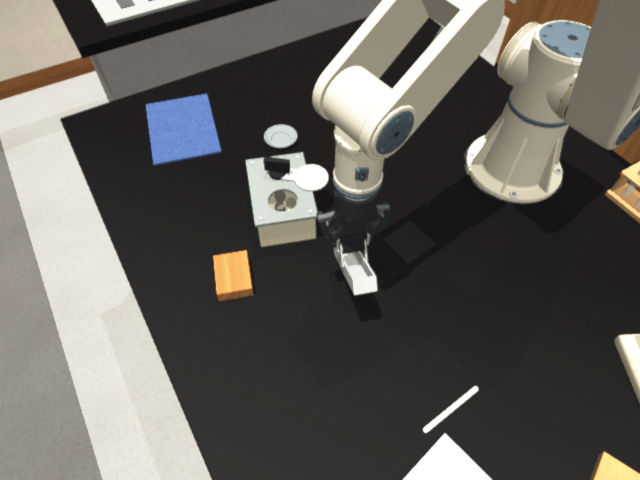

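View pics/w16.png

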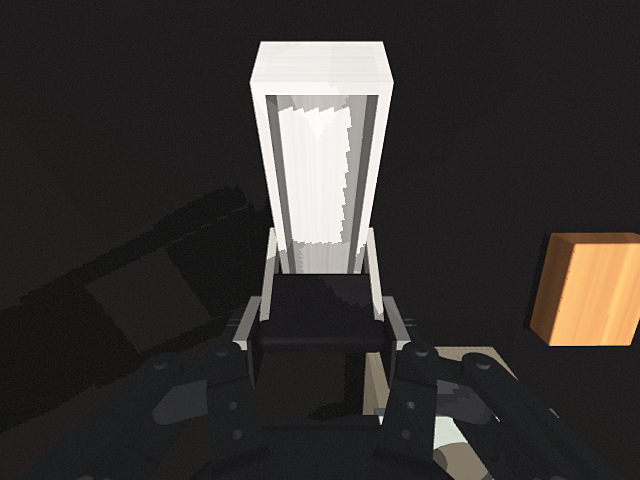

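```bash
python3 -m inch '[{"gripper":0.045,"tx":0,"ty":0,"tz":0.008,"spin":0},{"gripper":0.045,"tx":0,"ty":0,"tz":0.01,"spin":0},{"gripper":0.045,"tx":0,"ty":0,"tz":0.01,"spin":0},{"gripper":0.045,"tx":0.001,"ty":0,"tz":0.008,"spin":0},{"gripper":0.045,"tx":0.002,"ty":0,"tz":0.004,"spin":0},{"gripper":0.045,"tx":0.003,"ty":0,"tz":0.003,"spin":0},{"gripper":0.045,"tx":0.004,"ty":0,"tz":0.002,"spin":0},{"gripper":0.045,"tx":0.004,"ty":0,"tz":0.002,"spin":0}]' 25; python3 g.py; python3 look.py 17
```

```text
clock: 24.5
eef_pos: [574.4, 84.8, 98.3]
tcp_rot: [3.141, -0.0, 1.23]
contact_force: [-0.3, -0.6, -1.2]
opening: 0.606
t 24.5 p [574.4  84.8  98.3] rpy [ 3.141 -0.     1.23 ] F [-0.3 -0.6 -1.2] Tq [-0.11 -0.01 -0.06] open 51.8 q [0.14 0.44 1.84 0.   0.86 0.48]
```

```bash
python3 -c "
import cv2
a=cv2.imread('pics/s17.png');cv2.imwrite('pics/s17c.png',cv2.resize(a[150:310,240:400],None,fx=4,fy=3.7,interpolation=3))"
```

```text
(no output)
```

View pics/s17c.png

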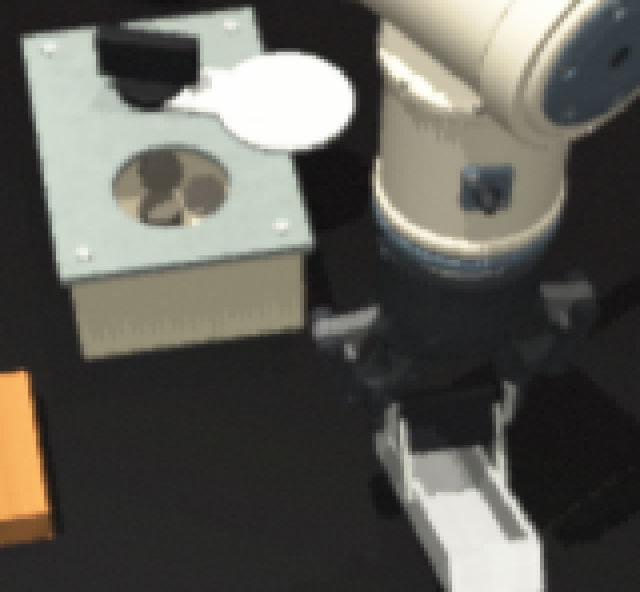

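```bash
python3 -m inch '[{"gripper":0.045,"tx":0.008,"ty":0,"tz":0.0045,"spin":0},{"gripper":0.045,"tx":0.008,"ty":0,"tz":0.005,"spin":0},{"gripper":0.045,"tx":0.0075,"ty":0,"tz":0.0055,"spin":0},{"gripper":0.045,"tx":0.0075,"ty":0,"tz":0.006,"spin":0},{"gripper":0.045,"tx":0.007,"ty":0,"tz":0.0065,"spin":0},{"gripper":0.045,"tx":0.007,"ty":0,"tz":0.0065,"spin":0},{"gripper":0.045,"tx":0,"ty":0,"tz":0,"spin":0},{"gripper":0.045,"tx":0,"ty":0,"tz":0,"spin":0}]' 25; python3 g.py; python3 tilt.py w18 >/dev/null
```

```text
clock: 25.4
eef_pos: [588.4, 126.6, 63.6]
tcp_rot: [-3.14, 0.001, 1.231]
contact_force: [-0.3, -0.7, -2.3]
opening: 0.604
t 25.4 p [588.4 126.6  63.6] rpy [-3.140e+00  1.000e-03  1.231e+00] F [-0.3 -0.7 -2.3] Tq [-0.02 -0.04 -0.02] open 51.6 q [ 0.21  0.52  1.8  -0.    0.82  0.55]
```

View pics/w18.png

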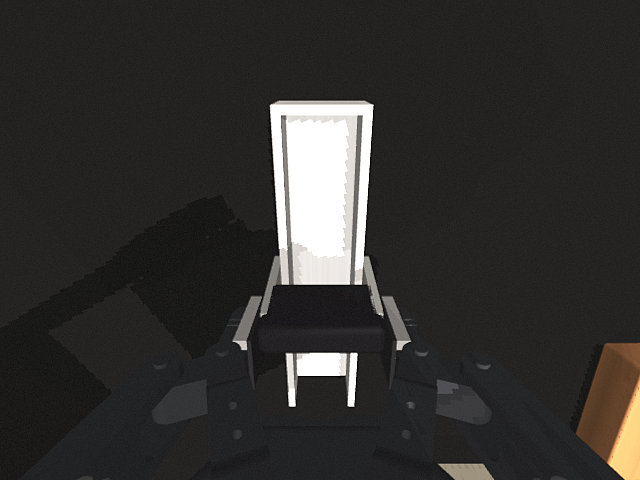

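```bash
python3 -m inch '[{"gripper":0.045,"tx":0.003,"ty":0,"tz":0.003,"spin":0},{"gripper":0.045,"tx":0.002,"ty":0,"tz":0.003,"spin":0},{"gripper":0.045,"tx":0.002,"ty":0,"tz":0.003,"spin":0},{"gripper":0.045,"tx":0.001,"ty":0,"tz":0.002,"spin":0},{"gripper":0.045,"tx":0.001,"ty":0,"tz":0.0015,"spin":0},{"gripper":0.045,"tx":0,"ty":0,"tz":0,"spin":0},{"gripper":0.045,"tx":0,"ty":0,"tz":0,"spin":0},{"gripper":0.045,"tx":0,"ty":0,"tz":0,"spin":0}]' 25; python3 g.py; python3 tilt.py w19 >/dev/null; python3 look.py 19
```

```text
clock: 26.25
eef_pos: [592.1, 135.1, 51.8]
tcp_rot: [3.141, 0.0, 1.23]
contact_force: [0.6, 0.9, 0.2]
opening: 0.601
t 26.25 p [592.1 135.1  51.8] rpy [3.141 0.    1.23 ] F [0.6 0.9 0.2] Tq [-0.04 -0.08  0.07] open 51.3 q [ 0.22  0.54  1.8  -0.    0.8   0.56]
```

View pics/w19.png

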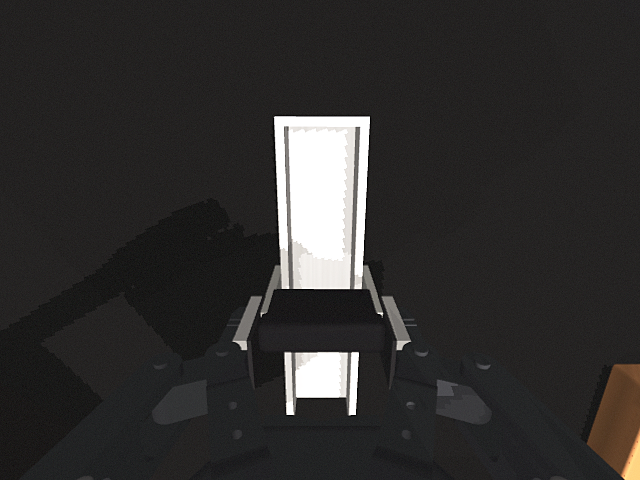

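```bash
python3 -m inch '[{"gripper":0.045,"tx":0.001,"ty":0,"tz":0.0015,"spin":0},{"gripper":0.045,"tx":0.001,"ty":0,"tz":0.0015,"spin":0},{"gripper":0.045,"tx":0.001,"ty":0,"tz":0.0015,"spin":0},{"gripper":0.045,"tx":0,"ty":0,"tz":0.001,"spin":0},{"gripper":0.045,"tx":0,"ty":0,"tz":0.001,"spin":0},{"gripper":0.045,"tx":0,"ty":0,"tz":0,"spin":0},{"gripper":0.045,"tx":0,"ty":0,"tz":0,"spin":0},{"gripper":0.045,"tx":0,"ty":0,"tz":0,"spin":0}]' 25; python3 g.py; python3 tilt.py w20 >/dev/null
```

```text
clock: 27.2
eef_pos: [593.0, 137.4, 48.2]
tcp_rot: [3.141, 0.001, 1.23]
contact_force: [-11.3, -6.0, 33.5]
opening: 0.607
t 27.2 p [593.  137.4  48.2] rpy [3.141e+00 1.000e-03 1.230e+00] F [-11.3  -6.   33.5] Tq [-0.82  1.78 -0.04] open 51.8 q [ 0.23  0.55  1.8  -0.    0.8   0.57]
```

View pics/w20.png

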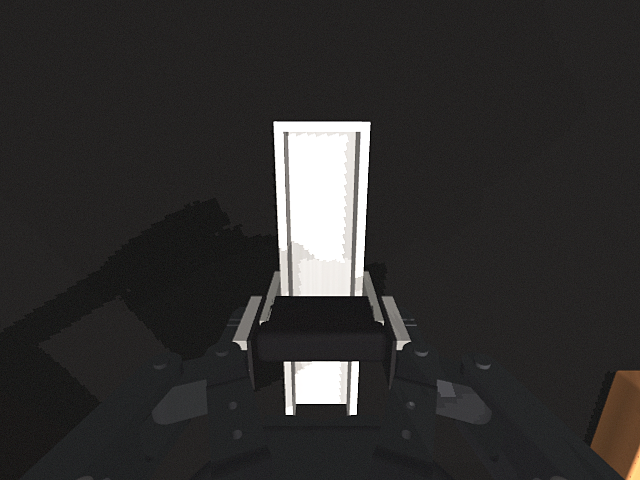

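```bash
python3 -m inch '[{"gripper":0.045,"tx":0,"ty":0,"tz":-0.0015,"spin":0},{"gripper":0.045,"tx":0,"ty":0,"tz":0,"spin":0},{"gripper":0.056,"tx":0,"ty":0,"tz":0,"spin":0},{"gripper":0.064,"tx":0,"ty":0,"tz":0,"spin":0},{"gripper":0.074,"tx":0,"ty":0,"tz":0,"spin":0},{"gripper":0.082,"tx":0,"ty":0,"tz":0,"spin":0},{"gripper":0.082,"tx":0,"ty":0,"tz":-0.005,"spin":0},{"gripper":0.082,"tx":0,"ty":0,"tz":-0.015,"spin":0}]' 25; python3 g.py; python3 -m inch '[{"gripper":0.082,"tx":0,"ty":0,"tz":-0.02,"spin":0},{"gripper":0.082,"tx":0,"ty":0,"tz":-0.03,"spin":0},{"gripper":0.082,"tx":0,"ty":0,"tz":-0.03,"spin":0},{"gripper":0.082,"tx":0,"ty":0,"tz":-0.03,"spin":0},{"gripper":0.082,"tx":0,"ty":0,"tz":-0.02,"spin":0},{"gripper":0.082,"tx":-0.02,"ty":-0.02,"tz":0,"spin":0},{"gripper":0.082,"tx":-0.03,"ty":-0.03,"tz":0,"spin":0},{"gripper":0.082,"tx":-0.03,"ty":-0.03,"tz":0,"spin":0}]' 25; python3 g.py; python3 tilt.py w21 >/dev/null; python3 look.py 21
```

```text
clock: 28.05
eef_pos: [592.0, 137.8, 66.1]
tcp_rot: [-3.139, 0.001, 1.23]
contact_force: [-0.1, -0.3, -0.5]
opening: 0.963
t 28.05 p [592.  137.8  66.1] rpy [-3.139e+00  1.000e-03  1.230e+00] F [-0.1 -0.3 -0.5] Tq [0.05 0.   0.  ] open 82.2 q [0.23 0.52 1.79 0.   0.83 0.57]
clock: 28.85
eef_pos: [490.0, 89.0, 197.9]
tcp_rot: [3.14, -0.001, 1.231]
contact_force: [0.2, -0.5, 0.4]
opening: 0.957
t 28.85 p [490.   89.  197.9] rpy [ 3.140e+00 -1.000e-03  1.231e+00] F [ 0.2 -0.5  0.4] Tq [-0.03 -0.01  0.02] open 81.7 q [ 0.18  0.19  1.93 -0.    1.01  0.52]
```

View pics/s21.png

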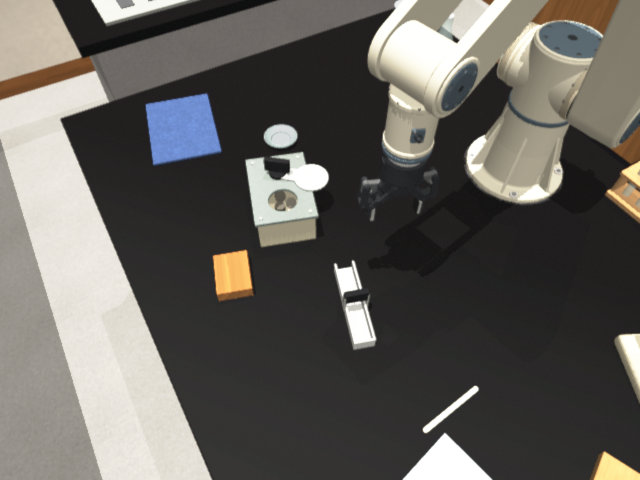

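View pics/d21.png

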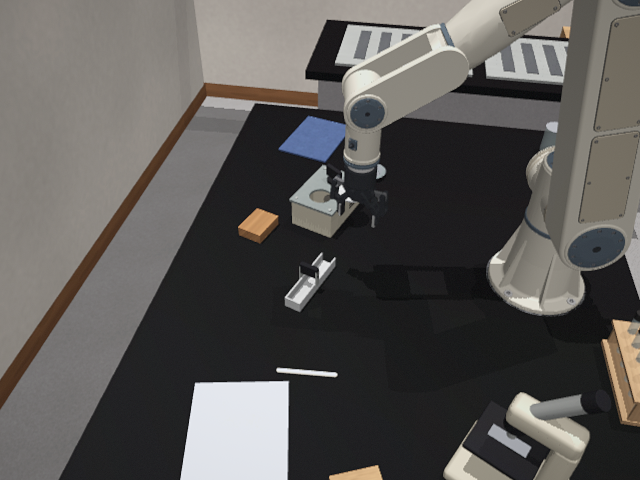

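View pics/w21.png

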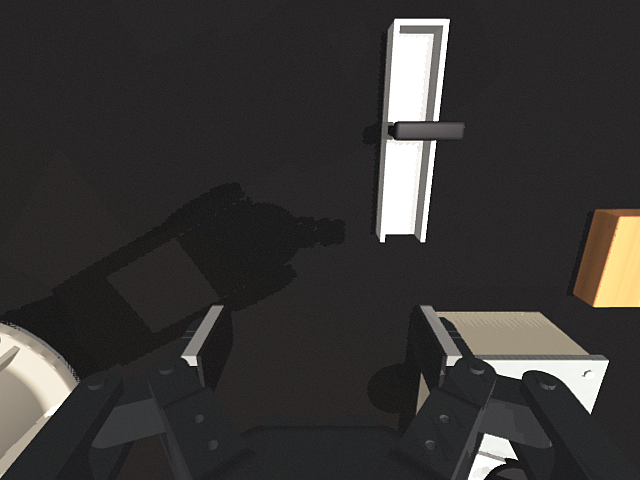

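```bash
python3 -c "
import cv2
a=cv2.imread('pics/s21.png');cv2.imwrite('pics/s21c.png',cv2.resize(a[180:220,260:305],None,fx=14,fy=14,interpolation=3))
import numpy as np
b=cv2.imread('pics/scene0.png')
for n,(r0,r1,c0,c1) in dict(dish=(120,150,260,300),box=(245,302,208,256),pen=(380,435,420,482)).items(): print(n,np.abs(a[r0:r1,c0:c1].astype(int)-b[r0:r1,c0:c1]).mean().round(2))
"
```

```text
dish 4.69
box 3.96
pen 2.54
```

View pics/s21c.png

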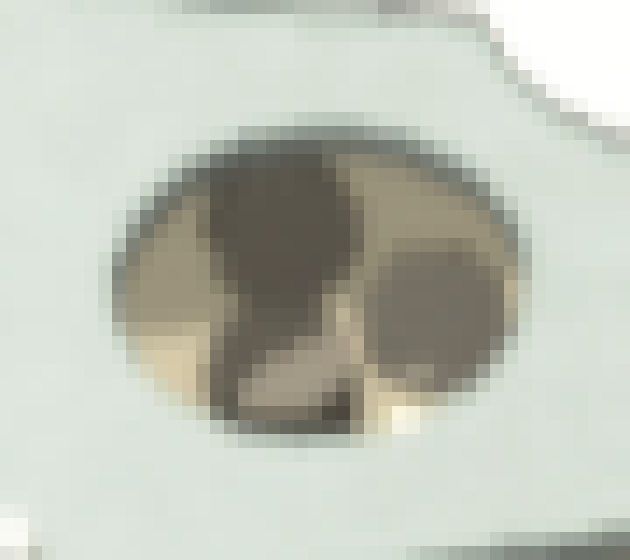

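```bash
python3 -m inch '[{"gripper":0.082,"tx":-0.027,"ty":0.024,"tz":-0.01,"spin":0},{"gripper":0.082,"tx":-0.027,"ty":0.024,"tz":-0.01,"spin":0},{"gripper":0.082,"tx":-0.027,"ty":0.024,"tz":-0.01,"spin":0},{"gripper":0.082,"tx":-0.027,"ty":0.024,"tz":-0.01,"spin":0},{"gripper":0.082,"tx":-0.027,"ty":0.024,"tz":-0.01,"spin":0},{"gripper":0.082,"tx":-0.027,"ty":0.024,"tz":0,"spin":0},{"gripper":0.082,"tx":-0.027,"ty":0.024,"tz":0,"spin":0},{"gripper":0.082,"tx":-0.027,"ty":0.024,"tz":0,"spin":0}]'; python3 tilt.py w22 >/dev/null; python3 -c "
import cv2
a=cv2.imread('pics/w22.png');cv2.imwrite('pics/w22c.png',cv2.resize(a[120:300,200:440],None,fx=3.3,fy=3.3,interpolation=3))"
```

```text
clock: 29.8
eef_pos: [601.6, -180.0, 248.0]
tcp_rot: [3.14, -0.0, 1.23]
contact_force: [-0.2, 0.1, 0.3]
opening: 0.958
```

View pics/w22c.png

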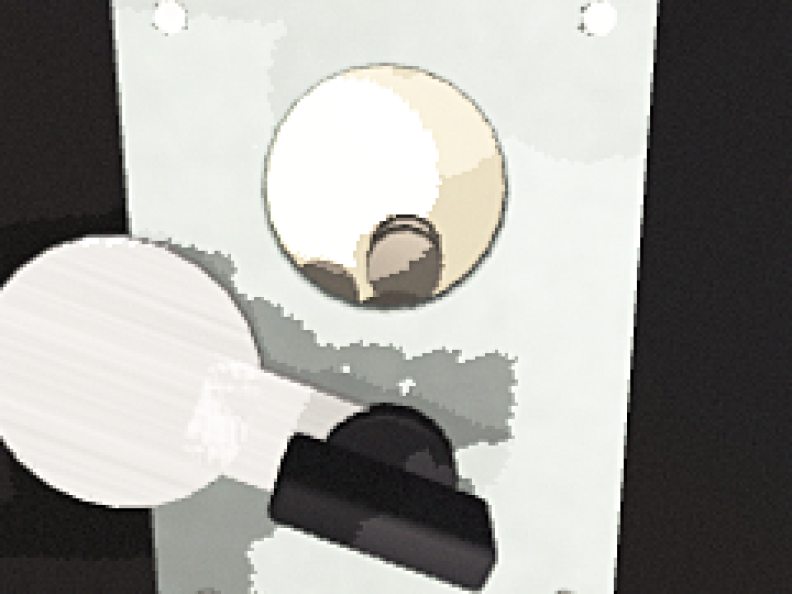

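```bash
python3 -c "
from rig import *
print(sign_off())"
```

```text
the job is handed in; nothing more can be done
None
```

The job is handed in at about 30 s of the 69 s allowed. By my last pictures, everything asked for is done.

- **Knob and shutter:** I turned the bar knob about 1.2 rad counter-clockwise and it clicked over. The shutter stood fully open both right after the turn and in the last wrist picture.
- **Tipping the chute:** The moves cannot tilt the tool, so I held the handle by the ends of its bar. I tipped the chute to about 0.21 rad by pushing its spout against the mill's deck edge. I then tipped it to about 0.6 rad against the far rim of the throat. The fingers stayed outside the channel walls throughout.
- **Slices:** All four appear to be in the mill's chamber. Three show clearly. The fourth I infer from a double edge where one lies on another. The chute, the deck and the bench in view are clear of slices.
- **Setting down:** The chute is empty and looks level on the bench in the side, scene and wrist pictures. I pressed it flat with about 34 N up and 13 N sideways at the wrist, then eased off before letting go.
- **Dish, slide box and pen:** They look unmoved in the before and after scene pictures.

**Disagreements between measurements:** The two camera estimates of the mill's position differed by about 4 mm. I used a point between them, and the contacts fitted it within a few millimetres. One network report for the dish was wrong, so I judged the dish from the pictures instead.

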